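Slide the bath sensor around the bend of its rod into the dock

TASK

Slide the blue sensor holder along the bent steel rod, around the bend and out over the water bath, until it has pushed the orange docking sleeve fully home, then let go of it and leave it hanging there. Ease it along with a light hand so that it never leans over, jams on the rod or rams the sleeve, move it by its own stem and keep off the rod, sleeve and bath, and leave the other things on the bench where they are.

Things in the scene. Friction and masses are not known exactly. Their poses are not given: they have to be found in the camera images.
- stand: White open water bath (260 x 280 mm, rim 123 mm high) with, in front of its left half, a steel post carrying a bent 12 mm round rod; all fixed. Origin on the bench right below bend_start; x from the rod's first leg towards the bath, y back along the first leg to the post, z up. The rod lies level, its axis 200 mm above the bench, and does not give way.
- bend_start (a point): Point on the rod's axis where the first straight leg ends and the bend begins; axes as the stand's. The first leg runs from the post's clamp block (26 mm high, centred on the rod, face at y = 135 mm here) along -y to this point. Then the rod bends level towards +x, on an arc of 45 mm axis radius.
- bend_centre (a point): Centre of the bend's arc, an empty point level with the rod's axis, 45 mm to the +x side of bend_start; axes as the stand's. The bend was set by hand: its angle differs each time, 38 to 80 degrees, and is not measured; it must be felt or seen. From the arc's end the second leg runs straight on for 150 mm; it carries the docking sleeve and ends in a 20 mm knob.
- holder_bore (a point): Bore centre of the blue sensor holder, a loose 0.16 kg part threaded on the rod: collar 31 mm across, 18 mm long, straight 17 mm bore along y (2.5 mm play all round), square stem on top along z, black 30 mm sensor head below, down to 53 mm under this point. It starts hanging on the first leg, 30 to 80 mm before the bend, 2.5 mm below its axis, and hangs upright when let go. Pushed sideways by its stem it leans over on the rod.
- holder_stem (a point): Point to grip on the holder's square stem (14 x 14 mm, sides along the holder's x and y, from 14 to 62 mm above the bore centre); it lies 44 mm straight above holder_bore, axes as there. Fingers reaching no more than 20 mm below this point clear the collar, rod and sleeve.
- dock (a joint): Position in m of the orange docking sleeve (28 mm across, 20 mm long) on the second leg: 0 = out (start), its near face 100 mm past the bend's end; 0.014 = fully home on a hard stop, face at 114 mm; the holder's bore centre then stands 105 mm past the bend, 114 mm from bend_centre. Yields to about 4 N, stays where left.
- jar: Bystander: glass jar with blue cap, 48 mm across, 60 mm high, in the bath's tank. Origin under its centre.
- wash_bottle: Bystander: clear wash bottle with red cap and bent spout, 68 mm across, 190 mm high. Origin under its centre.
- beaker: Bystander: glass beaker, 80 mm across, 100 mm high. Origin under its centre.
- flask: Bystander: conical glass flask, 76 mm across, 110 mm high. Origin under its centre.
- reagent: Bystander: amber bottle with orange cap, 60 mm across, 140 mm high. Origin under its centre.
- spatula: Bystander: spatula lying on the bench, 180 mm long. Origin under its middle.
- timer: Bystander: white bench timer, 60 x 60 x 30 mm. Origin under its centre.
Mind the look-alikes: they are no part of the job. Leave any yellow look-alike of the part that bears holder_bore alone.

How it is judged:
By the outcome, as a careful person would: the job done as asked, in the order asked, and still so for the second after the job is handed in, with the robot touching nothing.
It also fails if it takes over 64 s, if anything falls off the work surface, if the arm or the gripper's body presses on something with over 40 N, if the wrist force passes 120 N, or if a joint passes its speed limit or range.

ROBOT

A 6-joint arm with a two-finger parallel gripper is mounted at the origin on the work surface. World frame = base frame: x ahead of the robot, y to its left, z up, the work surface at z = 0. Lengths are in m, angles in rad, forces in N, time in s.
With the tool pointing down it reaches from about 0.35 to 0.975 m from the base axis. Payload 4.9 kg.
Tool frame: the origin (TCP) lies on the mounting face of the last link; the fingertips stand 173 mm ahead of it and the grasp point (between the pads) lies 155 mm ahead of it; x points along the fingers, z is the direction in which the jaws open and shut, and the axes are right-handed (so a half turn about x gives the same grasp; the last joint's range is limited). The gripper opens to 85 mm and grips with 20 to 120 N. Pads are 22 mm wide; open, the fingers measure 114 mm over their backs; the gripper's body (76 mm by 85 mm) begins 54 mm behind the grasp point. The pads swing forward as they close: fully open they stand 13 mm farther back than shut.
Start: joints at [1.155, 0.053, 1.613, -0, 1.476, -0.119], TCP at [0.183, 0.598, 0.405] pointing down, gripper open.
Joint ranges: [-3.01, 3.01], [-1.01, 2.22], [0.06, 2.58], [-1.02, 4.17], [0.09, 2.62], [-3.14, 3.14]. Speed limits (rad/s): [2.57, 2.57, 3.14, 3.14, 3.14, 3.14].

INTERFACE

Orientations are given as a rotation vector (axis times angle).
In Python, from station import get_obs, get_image, get_calibration, finish_job, look_for, masks_of, tip_of gives the robot as it stands.
- The arm moves only by the tool carry_out, never from a script. Its argument "increments" is a list of rows, each a list of 3 entries, a list of its own where there are three numbers: the turn, a rotation vector about the world's x, y, z in units of 0.1 rad (1.0 is 0.1 rad), then the shift along the world's x, y, z in units of 20 mm (1.0 is 20 mm), then the opening, from 0 (shut) to 1 (fully open). A call has 1 to 8 rows; each row shifts and turns the pose as measured when the row begins; what a row does not reach is not made up. A row lasts 1/10 s, in which the tool goes at most 50 mm and 8.59 degrees, less where a joint would pass 70% of its speed; a pose out of reach is approached as far as the arm can. A call with a number of a shift or a turn outside -1 to 1 is refused whole. A call with a gripper value outside its range is refused whole. The fingers move at their own pace and stop on an object; "squeeze" is the grip in N (left out, the last holds). Time passes only in rows, so rows that do not move let the fingers close. It gives the time, the measured TCP pose, the force and the opening at its end, in the units of the state.
- get_obs(): the state, without advancing time (a new reading comes with each control period).
- get_image(name): name is "side" or "top"; returns (picture, depth): 480x640x3 uint8, blue, green, red; 480x640 float32, m along the optical axis (not along the pixel's ray), 0 where there is no reading.
- get_calibration(name): a dict with "fx", "fy", "cx", "cy" (pixels), "position" and "orientation" of the camera in the world. Camera axes: x right, y down, z forward; pixel columns grow to the right and rows downward; lengths in m; the calibration is good to about 2 mm. A picture is of the moment at which its call begins. get_calibration takes no time and is no camera call.
- finish_job(): hands the job in, once; it reports no verdict.
Trained networks look in the newest picture that a camera, given by its name, has taken for a name from the list of things; names that differ only in an ending like _2 or _b are one class to them, and where a whole thing is asked for, a point or a joint stands for the part that bears it (a point fixed in the world has none). Each returns a list of dicts, best first, with "p" (0 to 1); they miss things now and then, are a little off and sometimes report something else, mostly with a low value. They report only what shows in the picture. A call takes as long as a camera call. They do not tell look-alikes from the thing itself.
- look_for(camera, query): "centre" ([column, row] in pixels, amid what is visible of it).
- masks_of(camera, query): "region" (480x640 bool, what is visible of it) and "centre" ([column, row] in pixels, amid what is visible of it).
- tip_of(camera, query): "centre" ([column, row] in pixels: a listed point, or the origin of a listed thing).
The state is a dict: "t": time; "q": joint angles; "dq": joint speeds; "effort": joint torques, N m; "tool_pos": TCP position; "tool_rot": TCP orientation; "contact_force": force on the tool from outside, world axes, zero at the start; "wrist_torque": the same for the moment, N m; "opening": finger opening in m.
Only numpy, scipy, OpenCV 4.12 (cv2) and the standard library are available. Lean on these libraries where they do the work, as an engineer would, in place of code of your own. Each camera call takes 0.05 s, during which the arm holds its last target.

## Working session

There is one attempt and no reset: what is moved stays moved. The work goes in short steps, Python scripts to look and compute and a tool call to move; the robot and the scene stay as the last step left them, time stands still between calls to the robot, and variables do not carry over. Pictures are saved under pics/ and viewed, and the job is handed in when it is done.

Besides the shell and the picture viewer there is one more tool, called after "Request:" as name([rows], argument=value, ...), one row to a line, values as JSON. carry_out: Moves the arm, as the interface text tells. Shifts and turns lie within -1 to 1; 1 stands for 20 mm of shift or 0.1 rad of turn. Its arguments: {"type":"object","properties":{"increments":{"type":"array","items":{"type":"array"}},"squeeze":{"type":"number"}},"required":["increments"]}

```bash
mkdir -p pics; ls; python3 - <<'E'
from station import *
import cv2
o=get_obs();print({k:o[k] for k in ['t','tool_pos','tool_rot','contact_force','opening']})
for c in ['side','top']:
    im,d=get_image(c);cv2.imwrite(f'pics/{c}0.png',im);print(c,get_calibration(c))
E
```

```text
pics
{'t': 0.0, 'tool_pos': array([0.18268533, 0.59742006, 0.40344396]), 'tool_rot': array([-0.98890541,  1.33695199,  0.9872026 ]), 'contact_force': array([ 0.1172115 , -0.54053489, -0.27955854]), 'opening': 0.0851486019772302}
side {'fx': 561.4250936328514, 'fy': 561.4250936328514, 'cx': 318.0092126104506, 'cy': 227.96526171944035, 'position': array([-0.01688965, -0.69573178,  1.01770512]), 'orientation': array([-2.26308865,  0.71656121, -0.32569089])}
top {'fx': 459.93886745012304, 'fy': 459.93886745012304, 'cx': 318.5144216459111, 'cy': 236.6910267733578, 'position': array([0.43659451, 0.00799682, 1.23894311]), 'orientation': array([-2.16942   ,  2.20438489, -0.07045237])}
```

View pics/side0.png

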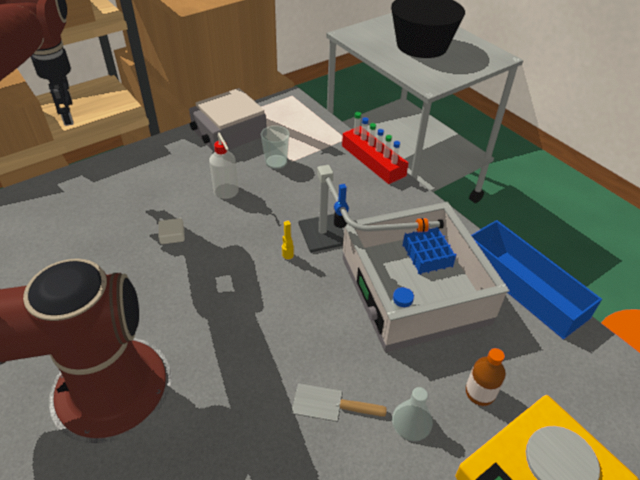

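View pics/top0.png

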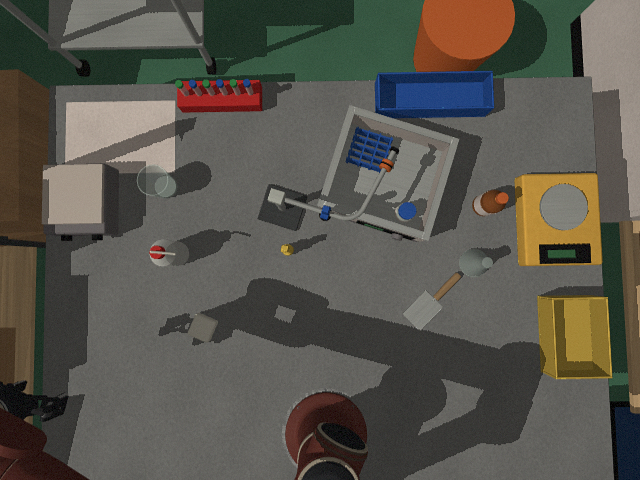

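The blue holder is at about (326,212) in the top view and (342,205) in the side view. The yellow look-alike stands on the bench at top (287,249). Next I'll enlarge and measure.

```bash
cat > h.py <<'E'
import numpy as np,cv2
from scipy.spatial.transform import Rotation as R
from station import *
def ray(c,uv):
    k=get_calibration(c);d=np.array([(uv[0]-k['cx'])/k['fx'],(uv[1]-k['cy'])/k['fy'],1.]);
    return k['position'],R.from_rotvec(k['orientation']).apply(d)
def onz(c,uv,z):
    p,d=ray(c,uv);return p+d*(z-p[2])/d[2]
def proj(c,P):
    k=get_calibration(c);q=R.from_rotvec(k['orientation']).inv().apply(np.atleast_2d(P)-k['position'])
    return np.c_[q[:,0]/q[:,2]*k['fx']+k['cx'],q[:,1]/q[:,2]*k['fy']+k['cy']]
def tri(c1,u1,c2,u2):
    p,d=ray(c1,u1);q,e=ray(c2,u2);s=np.linalg.lstsq(np.c_[d,-e],q-p,rcond=None)[0]
    a=p+d*s[0];b=q+e*s[1];return (a+b)/2,np.linalg.norm(a-b)
def crop(im,x0,y0,w,h,s,f):
    cv2.imwrite(f,cv2.resize(im[y0:y0+h,x0:x0+w],None,fx=s,fy=s,interpolation=cv2.INTER_CUBIC))
E
python3 - <<'E'
from h import *
for n in ['holder_bore','holder_stem','bend_start','bend_centre','stand','dock']:
    r={}
    for c in ['side','top']:
        t=tip_of(c,n);r[c]=t;print(n,c,[(np.round(x['centre'],1),round(x['p'],2)) for x in t[:3]])
    if r['side'] and r['top']: print('  tri',tri('side',r['side'][0]['centre'],'top',r['top'][0]['centre']))
im=cv2.imread('pics/top0.png');crop(im,255,135,160,120,5,'pics/topc.png')
im=cv2.imread('pics/side0.png');crop(im,290,155,160,120,5,'pics/sidec.png')
print(R.from_rotvec(get_obs()['tool_rot']).as_matrix().round(3))
E
```

```text
holder_bore side [(array([338.5, 206.5]), 0.65), (array([287.4, 242.1]), 0.63)]
holder_bore top [(array([288.6, 252.2]), 0.53)]
  tri (array([0.51527711, 0.04055422, 0.1927749 ]), np.float64(0.11481270145956009))
holder_stem side [(array([288.9, 229.1]), 0.93), (array([343. , 190.7]), 0.77), (array([338.8, 205.9]), 0.46)]
holder_stem top [(array([323.5, 213.7]), 0.67), (array([285. , 249.7]), 0.43)]
  tri (array([0.51053323, 0.02248108, 0.14841357]), np.float64(0.11734730216497478))
bend_start side [(array([344.6, 218.4]), 0.63)]
bend_start top [(array([340.3, 218.1]), 0.71), (array([204.1, 325. ]), 0.54)]
  tri (array([ 0.54520684, -0.03970357,  0.19751024]), np.float64(0.0046400292430718625))
bend_centre side [(array([367.5, 213.6]), 0.8), (array([228.3, 189.8]), 0.23)]
bend_centre top [(array([347.9, 200.6]), 0.85), (array([483.5, 205.1]), 0.32)]
  tri (array([ 0.58684783, -0.05926787,  0.20411289]), np.float64(0.002025011613385589))
stand side [(array([342.2, 277.2]), 0.9)]
stand top [(array([337.8, 226.3]), 0.87)]
  tri (array([ 0.54529297, -0.04284012,  0.00838351]), np.float64(0.00021500080656426155))Traceback (most recent call last):
  File "<stdin>", line 5, in <module>
ValueError: it knows: beaker, bend_centre, bend_start, flask, holder_bore, holder_stem, jar, reagent, spatula, stand, timer, wash_bottle
```

```bash
python3 - <<'E'
from h import *
im=cv2.imread('pics/top0.png');crop(im,255,135,160,120,5,'pics/topc.png')
im=cv2.imread('pics/side0.png');crop(im,290,155,160,120,5,'pics/sidec.png')
print(R.from_rotvec(get_obs()['tool_rot']).as_matrix().round(3))
print(tri('side',(343,190.7),'top',(323.5,213.7)))
E
```

```text
[[ 0.    -0.956  0.292]
 [ 0.     0.292  0.956]
 [-1.    -0.     0.   ]]
(array([ 0.55603601, -0.00498907,  0.24419989]), np.float64(0.00881786462528222))
```

View pics/topc.png

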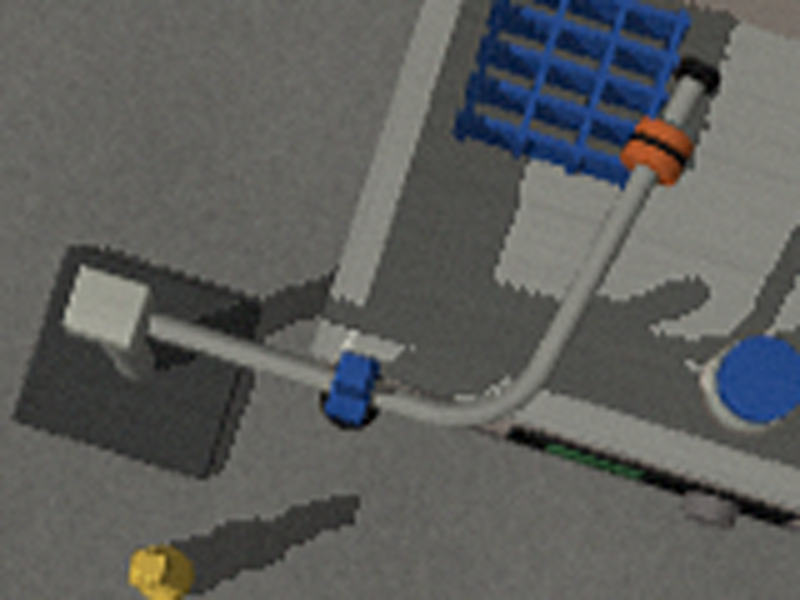

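View pics/sidec.png

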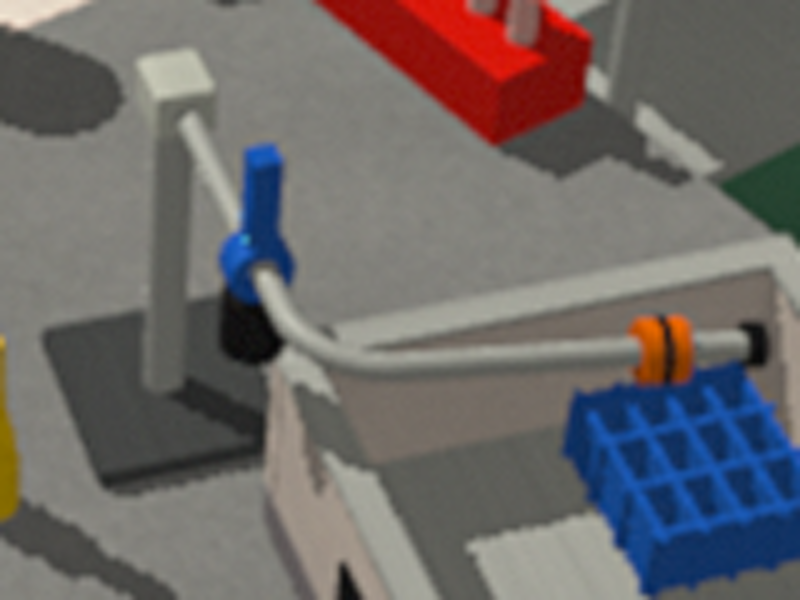

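```bash
cat > fit.py <<'E'
from h import *
from scipy.optimize import least_squares
def model(p,n=200):
    # samples of rod axis
    x0,y0,psi,phi=p; X=np.array([np.cos(psi),np.sin(psi)]);Y=np.array([-X[1],X[0]])
    b=np.array([x0,y0]);c=b+.045*X
    l1=[b+Y*s for s in np.linspace(.13,0,60)]
    a=[c-.045*X*np.cos(t)-.045*Y*np.sin(t) for t in np.linspace(0,phi,40)]
    d=X*np.sin(phi)-Y*np.cos(phi)
    l2=[a[-1]+d*s for s in np.linspace(0,.15,70)]
    return np.array(l1+a+l2)
def pts(c,f):
    im,d=f
    v,u=np.nonzero(d>0); k=get_calibration(c)
    q=np.c_[(u-k['cx'])/k['fx'],(v-k['cy'])/k['fy'],np.ones(len(u))]*d[v,u][:,None]
    return R.from_rotvec(k['orientation']).apply(q)+k['position'],u,v
E
python3 - <<'E'
from fit import *
from scipy.spatial import cKDTree
top=[(170,327),(240,349),(300,369),(400,401),(450,411),(490,405),(525,383),(545,362),(560,337),(600,260),(635,192)]
side=[(195,127),(228,193),(270,285),(290,315),(320,340),(370,358),(450,358),(550,352),(625,349)]
tu=[((x+.5)/5-.5+255,(y+.5)/5-.5+135) for x,y in top]
su=[((x+.5)/5-.5+290,(y+.5)/5-.5+155) for x,y in side]
A=np.array([onz('top',u,.2)[:2] for u in tu]);B=np.array([onz('side',u,.2)[:2] for u in su])
def rs(p,P): return cKDTree(model(p)).query(P)[0]
for nm,P in [('top',A),('side',B),('both',np.r_[A,B])]:
    r=least_squares(rs,[.545,-.04,-.43,1.1],args=(P,),diff_step=1e-3,loss='soft_l1',f_scale=.002);print(nm,r.x.round(4),np.degrees(r.x[2:]),(rs(r.x,P)*1e3).round(1))
for c in ['top','side']:
    f=get_image(c);P,u,v=pts(c,f);im=f[0].astype(int)
    sat=im.max(1*2)-im.min(2)
    D=rs(r.x,P[:,:2]);m=(D<.02)&(P[:,2]>.185)&(P[:,2]<.215)&(sat[v,u]<30)
    Q=P[m];print(c,m.sum(),Q[:,2].mean(),np.percentile(Q[:,2],[5,50,95]))
    r2=least_squares(rs,r.x,args=(Q[:,:2],),diff_step=1e-3,loss='soft_l1',f_scale=.004);print('depth',c,r2.x.round(4),np.degrees(r2.x[2:]),np.mean(rs(r2.x,Q[:,:2])))
    o=f[0].copy();o=cv2.resize(o,None,fx=5,fy=5,interpolation=cv2.INTER_CUBIC)
    M=model(r.x);w=proj(c,np.c_[M,np.full(len(M),.2)])
    for a in w: cv2.circle(o,tuple(int(t) for t in (a+.5)*5),1,(0,0,255),-1)
    x0,y0=(255,135) if c=='top' else (290,155)
    cv2.imwrite(f'pics/ov_{c}.png',o[y0*5:y0*5+600,x0*5:x0*5+800])
E
```

```text
top [ 0.5513 -0.0399 -0.324   1.3728] [-18.5626217   78.65749493] [1.  0.6 0.6 1.2 0.6 0.7 0.6 1.1 1.7 0.9 0.5]
side [ 0.5494 -0.0364 -0.3189  1.3575] [-18.2710279   77.77989614] [0.7 0.8 1.6 0.4 0.9 0.3 0.7 0.8 0.4]
both [ 0.5503 -0.0383 -0.3244  1.372 ] [-18.58388737  78.61143798] [1.4 1.5 1.2 0.8 1.7 1.  0.3 1.9 2.4 1.7 0.7 1.9 1.5 2.9 1.1 0.5 1.  0.8
 1.2 0.2]
top 832 0.20605031413857486 [0.20103448 0.20592471 0.21240772]
depth top [ 0.5497 -0.0358 -0.3477  1.3891] [-19.9202079   79.58818669] 0.004323984958561866
side 851 0.20378725148999452 [0.19686748 0.20406986 0.21138339]
depth side [ 0.5452 -0.0374 -0.3513  1.3881] [-20.12730667  79.5299703 ] 0.004345032894889645
```

View pics/ov_top.png

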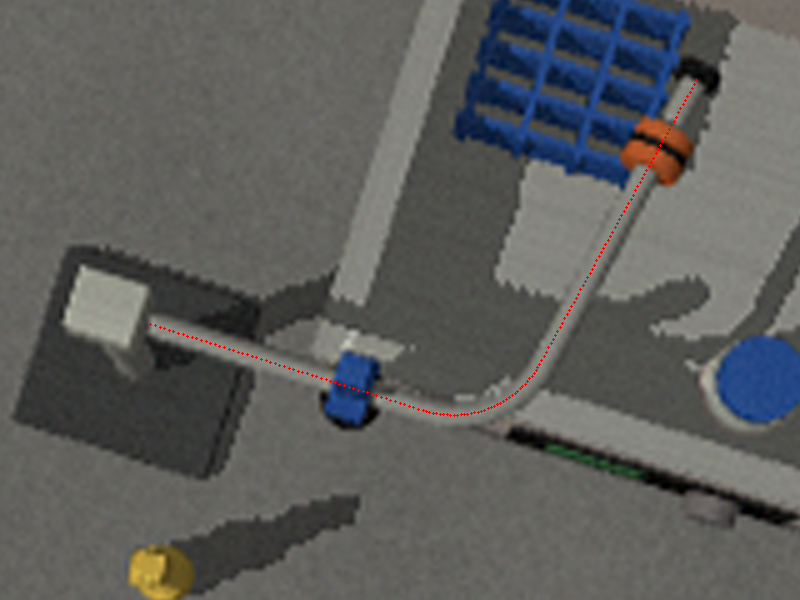

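View pics/ov_side.png

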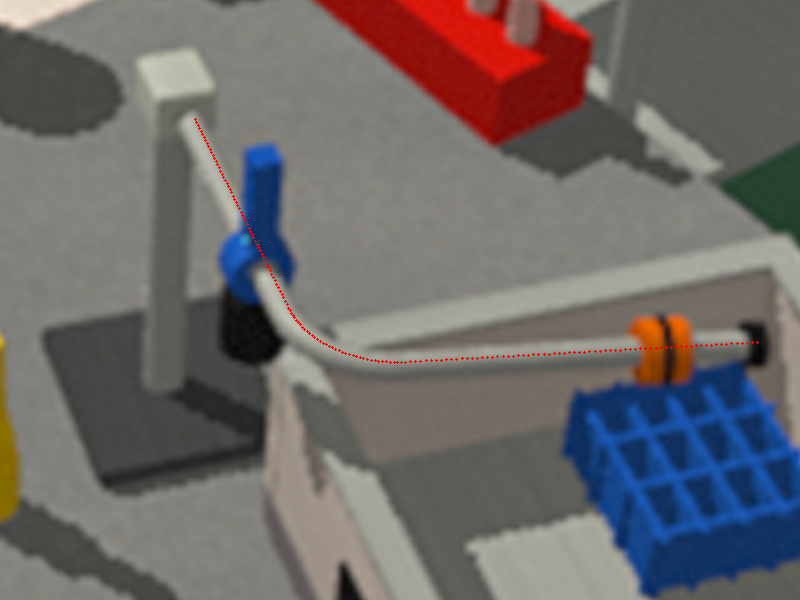

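```bash
cat >> fit.py <<'E'
from scipy.spatial import cKDTree
def collect(c,p,f,hold=None):
    P,u,v=pts(c,f);im=f[0].astype(int);sat=(im.max(2)-im.min(2))[v,u];mx=im.max(2)[v,u]
    M=model(p)
    G=np.array([onz(c,(a,b),.2)[:2] for a,b in zip(u,v)]) if len(u)<5000 else None
    if G is None:
        w=proj(c,np.c_[M,np.full(len(M),.2)]);lo=w.min(0)-8;hi=w.max(0)+8
        s=(u>lo[0])&(u<hi[0])&(v>lo[1])&(v<hi[1]);P,u,v,sat,mx=P[s],u[s],v[s],sat[s],mx[s]
        G=np.array([onz(c,(a,b),.2)[:2] for a,b in zip(u,v)])
    d,i=cKDTree(M).query(G)
    m=(d<.013)&(P[:,2]>.18)&(P[:,2]<.22)&(sat<30)&(mx>60)&(i>2)&(i<len(M)-8)
    return G[m],i[m],np.c_[u,v][m],G,P,sat
E
python3 - <<'E'
from fit import *
p0=[.5503,-.0383,-.3244,1.372]
C={c:get_image(c) for c in ['top','side']}
p=np.array(p0+[0,0])
for it in range(4):
    T=collect('top',p[:4]+np.r_[p[4:]/2,0,0],C['top'])[0];S=collect('side',p[:4]-np.r_[p[4:]/2,0,0],C['side'])[0]
    def f(q):
        M=cKDTree(model(q[:4])) 
        return np.r_[M.query(T-q[4:]/2)[0],M.query(S+q[4:]/2)[0]]
    r=least_squares(f,p,diff_step=1e-4,x_scale=[.01,.01,.05,.05,.01,.01]);p=r.x;print(len(T),len(S),p.round(4),np.degrees(p[2:4]).round(2),f(p).mean())
for nm,c in [('top','top'),('side','side')]:
    Q=collect(c,p[:4],C[c])[0]
    g=lambda q:cKDTree(model(q)).query(Q)[0]
    r=least_squares(g,p[:4],diff_step=1e-4,x_scale=[.01,.01,.05,.05]);print(nm,r.x.round(4),np.degrees(r.x[2:]).round(2),g(r.x).mean())
    # leg straight fits
    T,i,*_=collect(c,r.x,C[c])
    for a,b in [(2,58),(103,165)]:
        s=(i>a)&(i<b);X=T[s]-T[s].mean(0);e=np.linalg.svd(X)[2][0];print('  leg',s.sum(),np.degrees(np.arctan2(e[1],e[0])).round(2),T[s].mean(0).round(4))
E
```

```text
Traceback (most recent call last):
  File "fit.py", line 25, in collect
    G=np.array([onz(c,(a,b),.2)[:2] for a,b in zip(u,v)])
                ~~~^^^^^^^^^^^^
  File "h.py", line 8, in onz
    p,d=ray(c,uv);return p+d*(z-p[2])/d[2]
        ~~~^^^^^^
  File "h.py", line 5, in ray
    k=get_calibration(c);d=np.array([(uv[0]-k['cx'])/k['fx'],(uv[1]-k['cy'])/k['fy'],1.]);
ValueError: time passes only in moves, steps and waits
```

```bash
python3 - <<'E'
s=open('h.py').read()
s=s.replace("def ray(","import functools\nK={c:get_calibration(c) for c in ['side','top']}\ndef get_calibration(c): return K[c]\ndef ray(",1)
open('h.py','w').write(s)
E
cat > run.py <<'E'
from fit import *
import sys,os
if not os.path.exists('im0.npz'):
    C={c:get_image(c) for c in ['top','side']};np.savez('im0.npz',a=C['top'][0],b=C['top'][1],c=C['side'][0],d=C['side'][1])
z=np.load('im0.npz');C={'top':(z['a'],z['b']),'side':(z['c'],z['d'])}
p0=[.5503,-.0383,-.3244,1.372]
p=np.array(p0+[0,0])
for it in range(4):
    T=collect('top',p[:4]+np.r_[p[4:]/2,0,0],C['top'])[0];S=collect('side',p[:4]-np.r_[p[4:]/2,0,0],C['side'])[0]
    def f(q):
        M=cKDTree(model(q[:4])) 
        return np.r_[M.query(T-q[4:]/2)[0],M.query(S+q[4:]/2)[0]]
    r=least_squares(f,p,diff_step=1e-4,x_scale=[.01,.01,.05,.05,.01,.01]);p=r.x;print(len(T),len(S),p.round(4),np.degrees(p[2:4]).round(2),f(p).mean())
for nm,c in [('top','top'),('side','side')]:
    Q=collect(c,p[:4],C[c])[0]
    g=lambda q:cKDTree(model(q)).query(Q)[0]
    r=least_squares(g,p[:4],diff_step=1e-4,x_scale=[.01,.01,.05,.05]);print(nm,r.x.round(4),np.degrees(r.x[2:]).round(2),g(r.x).mean())
    T,i,*_=collect(c,r.x,C[c])
    for a,b in [(2,58),(103,165)]:
        s=(i>a)&(i<b);X=T[s]-T[s].mean(0);e=np.linalg.svd(X)[2][0];print('  leg',s.sum(),np.degrees(np.arctan2(e[1],e[0])).round(2),T[s].mean(0).round(4))
E
python3 run.py
```

```text
635 626 [ 5.4930e-01 -3.9800e-02 -3.2370e-01  1.3857e+00  2.6000e-03 -9.0000e-04] [-18.55  79.4 ] 0.003583158710225751
633 615 [ 5.4920e-01 -3.9700e-02 -3.2510e-01  1.3874e+00  2.8000e-03 -1.1000e-03] [-18.63  79.49] 0.0035384911669982047
632 614 [ 5.4920e-01 -3.9600e-02 -3.2520e-01  1.3862e+00  2.8000e-03 -1.0000e-03] [-18.63  79.42] 0.003534592789992326
632 614 [ 5.4920e-01 -3.9600e-02 -3.2520e-01  1.3862e+00  2.8000e-03 -1.0000e-03] [-18.63  79.42] 0.003534592789992326
top [ 0.5507 -0.0404 -0.3217  1.384 ] [-18.43  79.3 ] 0.0030727496417068184
  leg 231 -108.5 [0.5723 0.0247]
  leg 234 150.82 [ 0.6253 -0.124 ]
side [ 0.5479 -0.0389 -0.3296  1.3894] [-18.88  79.61] 0.004079716666117378
  leg 161 -109.38 [0.5691 0.0244]
  leg 269 150.78 [ 0.6213 -0.1223]
```

```bash
python3 - <<'E'
from fit import *
z=np.load('im0.npz');C={'top':(z['a'],z['b']),'side':(z['c'],z['d'])}
p=[.5492,-.0396,-.3252,1.386]
X=np.array([np.cos(p[2]),np.sin(p[2])]);Y=np.array([-X[1],X[0]])
for c in C:
    P,u,v=pts(c,C[c]);im=C[c][0].astype(int)[v,u]
    L=(P[:,:2]-p[:2])@np.c_[X,Y]
    m=(im[:,0]>im[:,2]+40)&(abs(L[:,0])<.03)&(L[:,1]>0)&(L[:,1]<.12)&(P[:,2]>.17)
    print(c,m.sum())
    for a,b in [(.18,.215),(.215,.235),(.235,.252),(.252,.27)]:
        s=m&(P[:,2]>a)&(P[:,2]<=b)
        if s.sum(): print(a,b,s.sum(),'mid (x,y)',(L[s].mean(0)*1e3).round(1),'min',(L[s].min(0)*1e3).round(1),'max',(L[s].max(0)*1e3).round(1),P[s].mean(0).round(4))
    s=m&(P[:,2]>.25);print('uv',u[s].min(),u[s].max(),v[s].min(),v[s].max(),onz(c,(u[s].mean(),v[s].mean()),.2595))
E
```

```text
top 103
0.18 0.215 47 mid (x,y) [-6.7 34.5] min [-13.6  26.5] max [11.5 44.3] [ 0.5538 -0.0048  0.2077]
0.215 0.235 8 mid (x,y) [-4.8 34.7] min [-5.9 28.3] max [-0.2 40.7] [ 0.5558 -0.0052  0.2257]
0.235 0.252 5 mid (x,y) [-5.4 33.9] min [-5.7 29.4] max [-5.2 38.5] [ 0.5549 -0.0058  0.243 ]
0.252 0.27 42 mid (x,y) [ 0.9 35.1] min [-5.6 28.4] max [ 7.7 41.9] [ 0.5613 -0.0067  0.2594]
uv 322 329 205 212 [ 0.56111669 -0.00659739  0.2595    ]
side 255
0.18 0.215 115 mid (x,y) [-6.  31.8] min [-16.4  14.5] max [11.2 73.5] [ 0.5537 -0.0075  0.2026]
0.215 0.235 53 mid (x,y) [-2.9 30. ] min [-8.3 25.2] max [ 4.3 40.2] [ 0.556  -0.0102  0.2249]
0.235 0.252 43 mid (x,y) [-4.2 30.9] min [-8.6 25.4] max [ 3.2 41.9] [ 0.5551 -0.009   0.2437]
0.252 0.27 42 mid (x,y) [-2.5 32.2] min [-8.4 25.9] max [ 3.7 42.8] [ 0.5571 -0.0083  0.2578]
uv 339 346 184 190 [ 0.55513981 -0.01018665  0.2595    ]
```

Request:
carry_out([
  [[0, 0, 0], [0.6, -1, 0.5], 1],
  [[0, 0, 0], [0.6, -1, 0.5], 1],
  [[0, 0, 0], [0.6, -1, 0.5], 1],
  [[0, 0, 0], [0.6, -1, 0.5], 1],
  [[0, 0, 0], [0.6, -1, 0.5], 1],
  [[0, 0, 0], [0.6, -1, 0.5], 1],
  [[0, 0, 0], [0.6, -1, 0], 1],
  [[0, 0, 0], [0.6, -1, 0], 1],
], squeeze=20)

```text
t: 1.7
tool_pos: [0.2798, 0.4331, 0.4665]
tool_rot: [-0.992, 1.333, 0.991]
contact_force: [0.5, -0.2, -0.1]
opening: 0.0858
```

Request:
carry_out([
  [[0, 0, 0], [0.6, -1, 0], 1],
  [[0, 0, 0], [0.6, -1, 0], 1],
  [[0, 0, 0], [0.6, -1, 0], 1],
  [[0, 0, 0], [0.6, -1, 0], 1],
  [[0, 0, 0], [0.6, -1, 0], 1],
  [[0, 0, 0], [0.6, -1, 0], 1],
  [[0, 0, 0], [0.6, -1, 0], 1],
  [[0, 0, 0], [0.6, -1, 0], 1],
])

```text
t: 2.5
tool_pos: [0.3783, 0.2658, 0.4685]
tool_rot: [-0.992, 1.328, 0.991]
contact_force: [1.0, 0.7, -0.5]
opening: 0.0853
```

Remaining distance: (0.182, -0.273, 0).

Request:
carry_out([
  [[0, 0, 0], [0.65, -1, 0], 1],
  [[0, 0, 0], [0.65, -1, 0], 1],
  [[0, 0, 0], [0.65, -1, 0], 1],
  [[0, 0, 0], [0.65, -1, 0], 1],
  [[0, 0, 0], [0.65, -1, 0], 1],
  [[0, 0, 0], [0.65, -1, 0], 1],
  [[0, 0, 0], [0.65, -1, 0], 1],
  [[0, 0, 0], [0.65, -1, 0], 1],
])

```text
t: 3.3
tool_pos: [0.485, 0.0982, 0.47]
tool_rot: [-0.993, 1.324, 0.989]
contact_force: [0.2, 0.9, 0.4]
opening: 0.0854
```

Request:
carry_out([
  [[0, 0, 0], [0.65, -1, 0], 1],
  [[0, 0, 0], [0.65, -1, 0], 1],
  [[0, 0, 0], [0.65, -1, 0], 1],
  [[0, 0, 0], [0.65, -1, 0], 1],
  [[0, 0, -0.2], [0.5, -0.8, 0], 1],
  [[0, 0, 0], [0, 0, 0], 1],
])

```text
t: 3.9
tool_pos: [0.55, -0.0044, 0.4704]
tool_rot: [-0.974, 1.332, 0.969]
contact_force: [-1.3, -0.1, 0.8]
opening: 0.0851
```

```bash
cat > st.py <<'E'
from h import *
o=get_obs();M=R.from_rotvec(o['tool_rot']).as_matrix()
g=o['tool_pos']+M[:,0]*.155
X=np.array([np.cos(-.3252),np.sin(-.3252)]);Y=np.array([-X[1],X[0]])
print('t',o['t'],'grasp',g.round(4),'stand xy mm',((g[:2]-[.5492,-.0396])@np.c_[X,Y]*1e3).round(1),'yaw z',np.degrees(np.arctan2(M[1,2],M[0,2])).round(2),'down',M[:,0].round(4),'F',o['contact_force'].round(2),'op',round(o['opening'],4))
E
python3 st.py
```

```text
t 3.9 grasp [ 0.5515 -0.0039  0.3154] stand xy mm [-9.2 34.6] yaw z 71.88 down [ 0.0098  0.0033 -0.9999] F [-1.34 -0.08  0.79] op 0.0851
```

Request:
carry_out([
  [[0, 0.1, -0.1], [0.4, -0.15, 0], 1],
  [[0, 0, 0], [0, 0, -0.5], 1],
  [[0, 0, 0], [0, 0, 0], 1],
])

```text
t: 4.2
tool_pos: [0.5583, -0.0068, 0.4595]
tool_rot: [-0.961, 1.345, 0.969]
contact_force: [-0.8, 0.8, -0.2]
opening: 0.0853
```

```bash
python3 st.py; python3 - <<'E'
from h import *
for c,b in [('top',(255,135)),('side',(290,125))]:
    im,d=get_image(c);crop(im,*b,160,120,5,f'pics/{c}1.png')
E
```

```text
t 4.2 grasp [ 0.5581 -0.0061  0.3046] stand xy mm [-2.3 34.6] yaw z 71.28 down [-0.0015  0.0042 -1.    ] F [-0.81  0.79 -0.15] op 0.0853
```

View pics/side1.png

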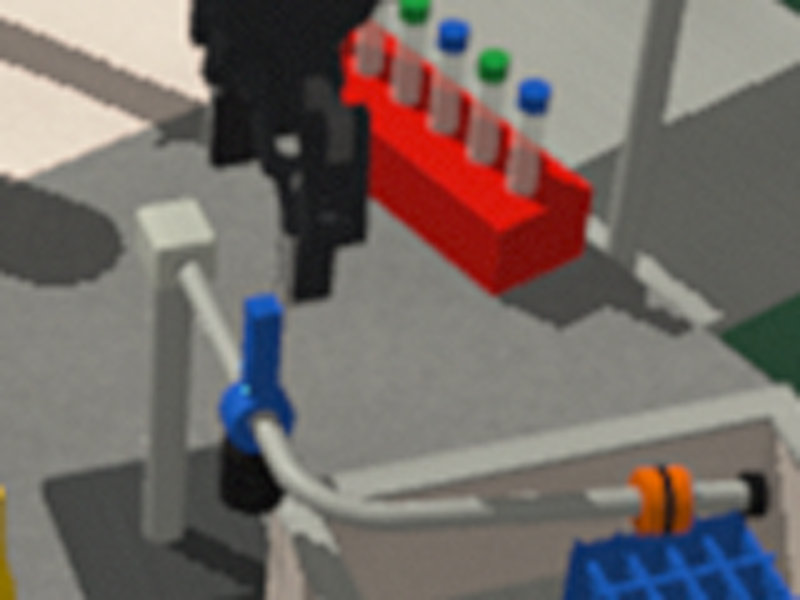

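View pics/top1.png

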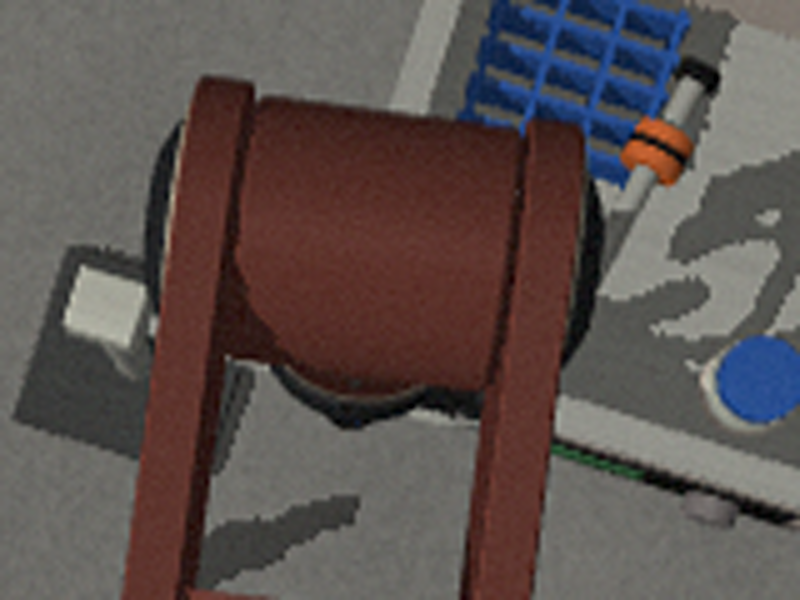

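The side view shows the blue stem top at crop (262,305), with the open fingers above and on either side of it. The top view is hidden by the arm. I'll descend now.

Request:
carry_out([
  [[0, 0, 0], [0.1, 0, -0.5], 1],
  [[0, 0, 0], [0, 0, -0.5], 1],
  [[0, 0, 0], [0, 0, -0.5], 1],
  [[0, 0, 0], [0, 0, -0.5], 1],
  [[0, 0, 0], [0, 0, -0.5], 1],
  [[0, 0, 0], [0, 0, -0.4], 1],
  [[0, 0, 0], [0, 0, 0], 1],
])

```text
t: 5.0
tool_pos: [0.5594, -0.0054, 0.3969]
tool_rot: [-0.963, 1.344, 0.97]
contact_force: [0.1, -0.3, 0.4]
opening: 0.0857
```

```bash
python3 st.py; python3 - <<'E'
from h import *
for c,b in [('side',(290,125))]:
    im,d=get_image(c);crop(im,*b,160,120,5,f'pics/{c}2.png')
E
```

```text
t 5.0 grasp [ 0.5593 -0.0048  0.2419] stand xy mm [-1.6 36.2] yaw z 71.39 down [-9.0e-04  4.2e-03 -1.0e+00] F [ 0.06 -0.33  0.38] op 0.0857
```

View pics/side2.png

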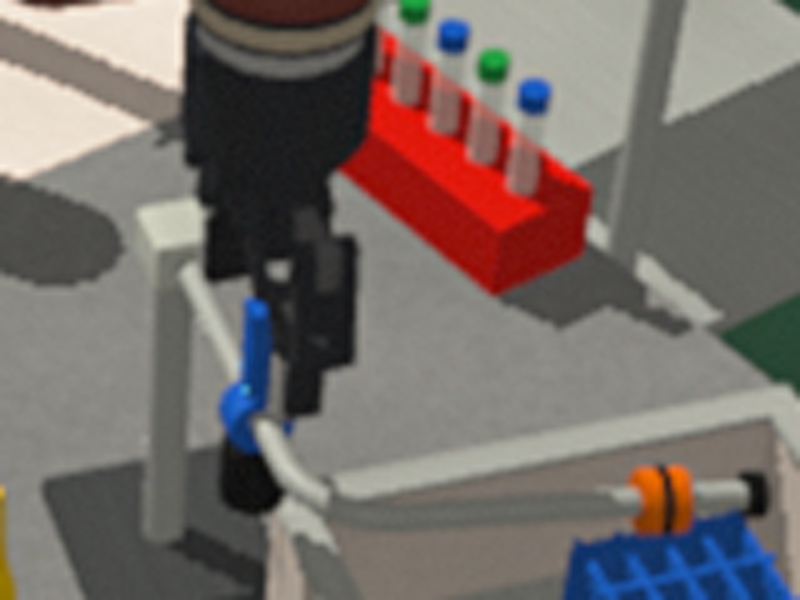

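```bash
python3 - <<'E'
from h import *
o=get_obs();M=R.from_rotvec(o['tool_rot']).as_matrix()
for d,z in [(.155,0),(.155-.0,-.05),(.155,.05),(.16,-.0425),(.16,-.057),(.16,.0425)]:
    P=o['tool_pos']+M[:,0]*d+M[:,2]*z
    print(d,z,P.round(3),((proj('side',P)[0]-[290,125]+.5)*5).round(0))
E
```

```text
0.155 0 [ 0.56  -0.005  0.243] [263. 331.]
0.155 -0.05 [ 0.544 -0.052  0.242] [302. 409.]
0.155 0.05 [0.575 0.043 0.243] [226. 258.]
0.16 -0.0425 [ 0.546 -0.045  0.237] [296. 406.]
0.16 -0.057 [ 0.541 -0.059  0.237] [307. 429.]
0.16 0.0425 [0.573 0.035 0.238] [231. 278.]
```

Request:
carry_out([
  [[0, 0, 0], [0.05, -0.08, 0.15], 0.6],
  [[0, 0, 0], [0, 0, 0], 0.4],
  [[0, 0, 0], [0, 0, 0], 0.3],
  [[0, 0, 0], [0, 0, 0], 0.25],
], squeeze=20)

```text
t: 5.45
tool_pos: [0.5612, -0.0074, 0.4031]
tool_rot: [-0.965, 1.34, 0.966]
contact_force: [-0.4, -0.3, 1.0]
opening: 0.0283
```

```bash
python3 st.py
```

```text
t 5.45 grasp [ 0.5618 -0.0068  0.2481] stand xy mm [ 1.4 35. ] yaw z 71.38 down [ 0.0038  0.0035 -1.    ] F [-0.41 -0.26  0.95] op 0.0283
```

Request:
carry_out([
  [[0, 0, 0], [0, 0, -0.1], 0.22],
  [[0, 0, 0], [0, 0, 0], 0.18],
  [[0, 0, 0], [0, 0, 0], 0.14],
  [[0, 0, 0], [0, 0, 0], 0.1],
  [[0, 0, 0], [0, 0, 0], 0],
])

```text
t: 5.95
tool_pos: [0.5613, -0.0074, 0.4018]
tool_rot: [-0.966, 1.339, 0.965]
contact_force: [-0.0, -0.7, -0.4]
opening: 0.0137
```

```bash
python3 st.py
```

```text
t 5.95 grasp [ 0.5621 -0.0069  0.2468] stand xy mm [ 1.8 35.1] yaw z 71.39 down [ 0.0053  0.0033 -1.    ] F [-0.03 -0.72 -0.36] op 0.0137
```

```bash
cat > avg.py <<'E'
from h import *
import sys
n=int(sys.argv[1]) if len(sys.argv)>1 else 4
P=[];F=[];Q=[];T=[]
X=np.array([np.cos(-.3252),np.sin(-.3252)]);Y=np.array([-X[1],X[0]])
for i in range(n):
    im=get_image('side' if i%2==0 else 'top')
    if i==n-1 or i==n-2: cv2.imwrite('pics/last_%s.png'%('side' if i%2==0 else 'top'),im[0])
    o=get_obs();M=R.from_rotvec(o['tool_rot']).as_matrix();P.append(o['tool_pos']+.155*M[:,0]);F.append(o['contact_force']);Q.append(o['tool_rot']);T.append(o['wrist_torque'])
P=np.array(P);m=P.mean(0);M=R.from_rotvec(Q).mean().as_matrix();L=(P[:,:2]-[.5492,-.0396])@np.c_[X,Y]*1e3
yaw=np.arctan2(M[1,2],M[0,2]);ex=np.array([np.sin(yaw),-np.cos(yaw)]);ez=np.array([np.cos(yaw),np.sin(yaw)])
f=np.mean(F,0)
print('t',round(o['t'],2),'grasp',m.round(4),'sd',(P.std(0)*1e3).round(2),'stand mm',L.mean(0).round(2),'yaw',np.degrees(yaw).round(2),'rel',np.degrees(yaw+.3252-np.pi/2).round(2))
print('down',M[:,0].round(4),'F',f.round(2),'sdF',np.std(F,0).round(2),'Fx_h',(f[:2]@ex).round(2),'Fy_h',(f[:2]@ez).round(2),'Tq',np.mean(T,0).round(3),'op',round(o['opening'],4),'q6',o['q'][5].round(2))
th=yaw+.3252-np.pi/2
def pose(s): # s along rod: <0 before the bend; returns stand xy (m) and turn
    r=.045;PH=1.385
    if s<0: return np.array([0,-s]),0.
    if s<r*PH: t=s/r;return np.array([r-r*np.cos(t),-r*np.sin(t)]),t
    a=np.array([r-r*np.cos(PH),-r*np.sin(PH)]);return a+(s-r*PH)*np.array([np.sin(PH),-np.cos(PH)]),PH
ss=np.linspace(-.12,.25,3701);D=[np.linalg.norm(pose(s)[0]*1e3-L.mean(0)) for s in ss];s=ss[np.argmin(D)]
xy,t=pose(s);ex_=np.array([np.cos(t),np.sin(t)]);off=(L.mean(0)-xy*1e3)@ex_
print('s(mm past bend start)',(s*1e3).round(1),'tangent deg',np.degrees(t).round(1),'lateral off (toward inner +)',off.round(2),'turn err',np.degrees(t-th).round(2))
E
python3 avg.py 6
```

```text
t 6.25 grasp [ 0.5621 -0.0069  0.2468] sd [0.01 0.01 0.02] stand mm [ 1.77 35.15] yaw 71.39 rel 0.02
down [ 0.0053  0.0034 -1.    ] F [-0.17 -0.19  0.5 ] sdF [0.34 0.47 0.52] Fx_h -0.1 Fy_h -0.23 Tq [ 0.003  0.011 -0.01 ] op 0.0136 q6 -1.39
s(mm past bend start) -35.2 tangent deg 0.0 lateral off (toward inner +) 1.77 turn err -0.02
```

Request:
carry_out([
  [[0, 0, 0], [0, 0, 0.12], 0],
  [[0, 0, 0], [0, 0, 0], 0],
])

```text
t: 6.45
tool_pos: [0.5611, -0.0074, 0.4036]
tool_rot: [-0.965, 1.34, 0.966]
contact_force: [-0.1, 0.8, -1.8]
opening: 0.0132
```

```bash
python3 avg.py 6
```

```text
t 6.75 grasp [ 0.5616 -0.0068  0.2483] sd [0.04 0.01 0.06] stand mm [ 1.24 35.05] yaw 71.39 rel 0.02
down [ 0.0033  0.0036 -1.    ] F [-0.02  0.01 -1.3 ] sdF [0.38 0.3  0.53] Fx_h -0.02 Fy_h -0.0 Tq [ 0.006 -0.023  0.019] op 0.0136 q6 -1.39
s(mm past bend start) -35.0 tangent deg 0.0 lateral off (toward inner +) 1.24 turn err -0.02
```

Request:
carry_out([
  [[0, 0, 0], [-0.08, -0.24, 0], 0],
  [[0, 0, 0], [-0.08, -0.24, 0], 0],
  [[0, 0, 0], [-0.08, -0.24, 0], 0],
  [[0, 0, 0], [-0.08, -0.24, 0], 0],
  [[0, 0, 0], [0, 0, 0], 0],
])

```text
t: 7.25
tool_pos: [0.554, -0.0285, 0.4032]
tool_rot: [-0.965, 1.341, 0.966]
contact_force: [-1.1, -0.0, -1.6]
opening: 0.0137
```

```bash
python3 avg.py 6
```

```text
t 7.55 grasp [ 0.5547 -0.0273  0.2482] sd [0.06 0.24 0.01] stand mm [ 1.27 13.4 ] yaw 71.41 rel 0.05
down [ 0.0032  0.0035 -1.    ] F [ 0.24  0.32 -1.58] sdF [0.59 0.51 0.28] Fx_h 0.12 Fy_h 0.38 Tq [ 0.034 -0.006 -0.004] op 0.0135 q6 -1.43
s(mm past bend start) -13.4 tangent deg 0.0 lateral off (toward inner +) 1.27 turn err -0.05
```

```bash
cat > plan.py <<'E'
import sys,io,contextlib
sys.argv=['avg.py','1'] if len(sys.argv)<2 else sys.argv
from avg import *
def rows(s_list,offs,z=.2484):
    G=L.mean(0)/1e3;t0=th;zz=m[2]
    for s1,of in zip(s_list,offs):
        xy,t=pose(s1/1e3);tg=xy+np.array([np.cos(t),np.sin(t)])*of/1e3
        d=tg-G;w=X*d[0]+Y*d[1]
        print('s',s1,'turn z',round((t-t0)*10,2),'shift',(w/.02).round(3),round((z-zz)/.02,2));G=tg;t0=t;zz=z
E
python3 - <<'E'
import sys;sys.argv=['x','1']
from plan import *
rows([-9,-4.5,-1,2,5,8,11,14],[1.27]*8)
E
```

```text
t 7.6 grasp [ 0.5547 -0.027   0.2482] sd [0. 0. 0.] stand mm [ 1.24 13.67] yaw 71.44 rel 0.07
down [ 0.0032  0.0034 -1.    ] F [ 0.63  0.77 -2.02] sdF [0. 0. 0.] Fx_h 0.35 Fy_h 0.93 Tq [-0.044 -0.019 -0.041] op 0.0133 q6 -1.43
s(mm past bend start) -13.7 tangent deg 0.0 lateral off (toward inner +) 1.24 turn err -0.07
s -9 turn z -0.01 shift [-0.073 -0.222] 0.01
s -4.5 turn z 0.0 shift [-0.072 -0.213] 0.0
s -1 turn z 0.0 shift [-0.056 -0.166] 0.0
s 2 turn z 0.44 shift [-0.045 -0.14 ] 0.0
s 5 turn z 0.67 shift [-0.036 -0.141] 0.0
s 8 turn z 0.67 shift [-0.026 -0.143] 0.0
s 11 turn z 0.67 shift [-0.017 -0.145] 0.0
s 14 turn z 0.67 shift [-0.007 -0.146] 0.0
```

Request:
carry_out([
  [[0, 0, 0], [-0.07, -0.22, 0], 0],
  [[0, 0, 0], [-0.07, -0.21, 0], 0],
  [[0, 0, 0], [-0.055, -0.165, 0], 0],
  [[0, 0, 0.4], [-0.045, -0.14, 0], 0],
  [[0, 0, 0], [0, 0, 0], 0],
])

```text
t: 8.1
tool_pos: [0.549, -0.0434, 0.4031]
tool_rot: [-0.997, 1.325, 0.999]
contact_force: [0.4, -0.7, -1.2]
opening: 0.0136
```

```bash
python3 - <<'E'
import sys;sys.argv=['x','4']
from plan import *
s0=s*1e3
rows(s0+np.arange(1,9)*3,[1.25]*8)
E
```

```text
t 8.3 grasp [ 0.5496 -0.0426  0.2481] sd [0.04 0.14 0.01] stand mm [ 1.31 -2.7 ] yaw 73.8 rel 2.43
down [ 0.0029  0.0035 -1.    ] F [ 0.02  0.12 -1.24] sdF [0.43 0.11 0.31] Fx_h -0.01 Fy_h 0.13 Tq [0.007 0.012 0.014] op 0.0135 q6 -1.5
s(mm past bend start) 2.8 tangent deg 3.6 lateral off (toward inner +) 1.22 turn err 1.13
s 5.800000000000011 turn z 0.86 shift [-0.032 -0.143] 0.01
s 8.800000000000011 turn z 0.67 shift [-0.024 -0.144] 0.0
s 11.800000000000011 turn z 0.67 shift [-0.014 -0.145] 0.0
s 14.800000000000011 turn z 0.67 shift [-0.004 -0.146] 0.0
s 17.80000000000001 turn z 0.67 shift [ 0.005 -0.146] 0.0
s 20.80000000000001 turn z 0.67 shift [ 0.015 -0.145] 0.0
s 23.80000000000001 turn z 0.67 shift [ 0.025 -0.144] 0.0
s 26.80000000000001 turn z 0.67 shift [ 0.034 -0.142] 0.0
```

Request:
carry_out([
  [[0, 0, 0.85], [-0.03, -0.14, 0], 0],
  [[0, 0, 0.67], [-0.025, -0.145, 0], 0],
  [[0, 0, 0.67], [-0.015, -0.145, 0], 0],
  [[0, 0, 0], [0, 0, 0], 0],
])

```text
t: 8.7
tool_pos: [0.5478, -0.0513, 0.4032]
tool_rot: [-1.166, 1.23, 1.169]
contact_force: [-0.3, -0.9, -1.0]
opening: 0.0134
```

```bash
python3 - <<'E'
import sys;sys.argv=['x','4']
from plan import *
s0=s*1e3
rows(s0+np.arange(1,9)*3,[1.25]*8)
E
```

```text
t 8.9 grasp [ 0.5482 -0.0504  0.2481] sd [0.01 0.04 0.01] stand mm [  2.45 -10.54] yaw 86.76 rel 15.39
down [ 0.0021  0.0045 -1.    ] F [-0.37  0.23 -1.5 ] sdF [0.48 0.41 0.57] Fx_h -0.38 Fy_h 0.21 Tq [0.004 0.019 0.029] op 0.0137 q6 -1.74
s(mm past bend start) 10.9 tangent deg 13.9 lateral off (toward inner +) 1.17 turn err -1.51
s 13.90000000000002 turn z 0.4 shift [-0.003 -0.145] 0.01
s 16.90000000000002 turn z 0.67 shift [ 0.002 -0.146] 0.0
s 19.90000000000002 turn z 0.67 shift [ 0.012 -0.145] 0.0
s 22.90000000000002 turn z 0.67 shift [ 0.022 -0.144] 0.0
s 25.90000000000002 turn z 0.67 shift [ 0.031 -0.142] 0.0
s 28.90000000000002 turn z 0.67 shift [ 0.041 -0.14 ] 0.0
s 31.90000000000002 turn z 0.67 shift [ 0.05  -0.137] 0.0
s 34.90000000000002 turn z 0.67 shift [ 0.059 -0.133] 0.0
```

No contact force is showing, so I'll continue.

Request:
carry_out([
  [[0, 0, 0.4], [0, -0.145, 0], 0],
  [[0, 0, 0.67], [0, -0.145, 0], 0],
  [[0, 0, 0.67], [0.01, -0.145, 0], 0],
  [[0, 0, 0.67], [0.02, -0.145, 0], 0],
  [[0, 0, 0], [0, 0, 0], 0],
])

```text
t: 9.4
tool_pos: [0.5485, -0.0621, 0.4031]
tool_rot: [-1.345, 1.108, 1.35]
contact_force: [0.3, -1.1, -1.2]
opening: 0.0137
```

```bash
python3 - <<'E'
import sys;sys.argv=['x','4']
from plan import *
s0=s*1e3
rows(s0+np.arange(1,9)*3,[1.1]*8)
E
```

```text
t 9.6 grasp [ 0.5486 -0.0611  0.2481] sd [0.01 0.05 0.01] stand mm [  6.34 -20.51] yaw 100.9 rel 29.53
down [ 9.0e-04  5.3e-03 -1.0e+00] F [ 0.12  0.14 -1.61] sdF [0.2  0.49 0.64] Fx_h 0.15 Fy_h 0.11 Tq [ 0.011 -0.009 -0.01 ] op 0.0136 q6 -2.01
s(mm past bend start) 21.9 tangent deg 27.9 lateral off (toward inner +) 1.23 turn err -1.65
s 24.900000000000002 turn z 0.38 shift [ 0.021 -0.142] 0.01
s 27.900000000000002 turn z 0.67 shift [ 0.038 -0.141] 0.0
s 30.900000000000002 turn z 0.67 shift [ 0.047 -0.139] 0.0
s 33.900000000000006 turn z 0.67 shift [ 0.056 -0.135] 0.0
s 36.900000000000006 turn z 0.67 shift [ 0.065 -0.131] 0.0
s 39.900000000000006 turn z 0.67 shift [ 0.074 -0.126] 0.0
s 42.900000000000006 turn z 0.67 shift [ 0.082 -0.121] 0.0
s 45.900000000000006 turn z 0.67 shift [ 0.09  -0.115] 0.0
```

Request:
carry_out([
  [[0, 0, 0.38], [0.02, -0.14, 0], 0],
  [[0, 0, 0.67], [0.04, -0.14, 0], 0],
  [[0, 0, 0.67], [0.045, -0.14, 0], 0],
  [[0, 0, 0.67], [0.055, -0.135, 0], 0],
  [[0, 0, 0], [0, 0, 0], 0],
])

```text
t: 10.1
tool_pos: [0.5517, -0.0723, 0.4031]
tool_rot: [-1.518, 0.966, 1.524]
contact_force: [-0.5, 0.3, -0.9]
opening: 0.0134
```

```bash
python3 - <<'E'
import sys;sys.argv=['x','6']
from plan import *
s0=s*1e3
rows(s0+np.arange(1,9)*3,[1]*8)
im=cv2.imread('pics/last_side.png');crop(im,290,125,160,120,5,'pics/side3.png')
E
```

```text
t 10.4 grasp [ 0.5516 -0.0713  0.2481] sd [0.02 0.03 0.01] stand mm [ 12.37 -29.24] yaw 114.92 rel 43.55
down [-4.0e-04  5.7e-03 -1.0e+00] F [ 0.18 -0.03 -1.83] sdF [0.3  0.47 0.67] Fx_h 0.15 Fy_h -0.1 Tq [-0.017  0.009 -0.003] op 0.0137 q6 -2.27
s(mm past bend start) 32.9 tangent deg 41.9 lateral off (toward inner +) 1.19 turn err -1.66
s 35.90000000000001 turn z 0.38 shift [ 0.054 -0.137] 0.01
s 38.90000000000001 turn z 0.67 shift [ 0.071 -0.128] 0.0
s 41.90000000000001 turn z 0.67 shift [ 0.079 -0.123] 0.0
s 44.90000000000001 turn z 0.67 shift [ 0.087 -0.118] 0.0
s 47.90000000000001 turn z 0.67 shift [ 0.095 -0.112] 0.0
s 50.90000000000001 turn z 0.67 shift [ 0.102 -0.105] 0.0
s 53.90000000000001 turn z 0.67 shift [ 0.109 -0.098] 0.0
s 56.90000000000001 turn z 0.67 shift [ 0.115 -0.09 ] 0.0
```

View pics/side3.png

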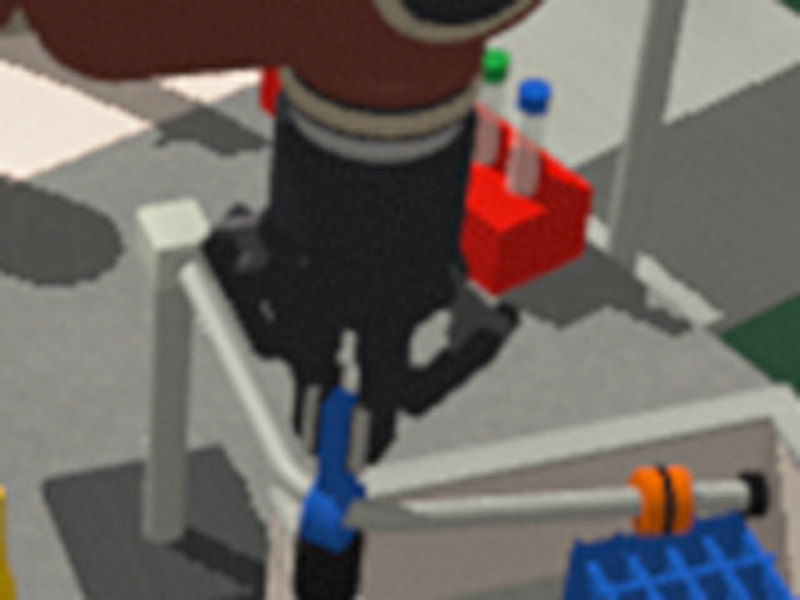

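The holder is upright between the pads at crop (335,500) and is centred on the rod where it enters the bend.

Request:
carry_out([
  [[0, 0, 0.38], [0.055, -0.135, 0], 0],
  [[0, 0, 0.67], [0.07, -0.13, 0], 0],
  [[0, 0, 0.67], [0.08, -0.125, 0], 0],
  [[0, 0, 0.67], [0.085, -0.12, 0], 0],
  [[0, 0, 0], [0, 0, 0], 0],
])

```text
t: 10.9
tool_pos: [0.5574, -0.082, 0.4032]
tool_rot: [-1.686, 0.801, 1.693]
contact_force: [-0.3, 0.0, -1.2]
opening: 0.0135
```

```bash
python3 - <<'E'
import sys;sys.argv=['x','6']
from plan import *
s0=s*1e3
rows(s0+np.arange(1,9)*3,[1]*8)
E
```

```text
t 11.2 grasp [ 0.557  -0.081   0.2482] sd [0.03 0.04 0.02] stand mm [ 20.65 -36.69] yaw 129.01 rel 57.65
down [-0.0018  0.0057 -1.    ] F [ 0.04  0.16 -1.29] sdF [0.18 0.21 0.41] Fx_h 0.14 Fy_h 0.1 Tq [0.004 0.007 0.003] op 0.0137 q6 -2.53
s(mm past bend start) 44.3 tangent deg 56.4 lateral off (toward inner +) 0.97 turn err -1.24
s 47.300000000000004 turn z 0.45 shift [ 0.095 -0.111] 0.01
s 50.300000000000004 turn z 0.67 shift [ 0.101 -0.106] 0.0
s 53.300000000000004 turn z 0.67 shift [ 0.108 -0.099] 0.0
s 56.300000000000004 turn z 0.67 shift [ 0.114 -0.092] 0.0
s 59.300000000000004 turn z 0.67 shift [ 0.12  -0.084] 0.0
s 62.300000000000004 turn z 0.67 shift [ 0.125 -0.076] 0.0
s 65.30000000000001 turn z 0.01 shift [ 0.131 -0.073] 0.0
s 68.30000000000001 turn z 0.0 shift [ 0.131 -0.073] 0.0
```

Request:
carry_out([
  [[0, 0, 0.45], [0.095, -0.11, 0], 0],
  [[0, 0, 0.67], [0.1, -0.105, 0], 0],
  [[0, 0, 0.67], [0.11, -0.1, 0], 0],
  [[0, 0, 0.67], [0.115, -0.09, 0], 0],
  [[0, 0, 0], [0, 0, 0], 0],
])

```text
t: 11.7
tool_pos: [0.5657, -0.0896, 0.4033]
tool_rot: [-1.851, 0.607, 1.86]
contact_force: [0.3, -0.5, -0.7]
opening: 0.014
```

```bash
python3 - <<'E'
import sys;sys.argv=['x','6']
from plan import *
s0=s*1e3
rows(s0+np.arange(1,9)*3,[.7]*8)
E
```

```text
t 12.0 grasp [ 0.565  -0.0887  0.2482] sd [0.04 0.03 0.03] stand mm [ 30.64 -41.44] yaw 143.53 rel 72.16
down [-0.0033  0.0052 -1.    ] F [-0.01 -0.09 -1.37] sdF [0.2  0.6  0.68] Fx_h -0.08 Fy_h -0.04 Tq [0.014 0.026 0.001] op 0.0137 q6 -2.79
s(mm past bend start) 55.7 tangent deg 70.9 lateral off (toward inner +) 1.14 turn err -1.24
s 58.7 turn z 0.45 shift [ 0.107 -0.105] 0.01
s 61.7 turn z 0.67 shift [ 0.125 -0.078] 0.0
s 64.7 turn z 0.14 shift [ 0.13  -0.073] 0.0
s 67.7 turn z 0.0 shift [ 0.131 -0.073] 0.0
s 70.7 turn z 0.0 shift [ 0.131 -0.073] 0.0
s 73.7 turn z 0.0 shift [ 0.131 -0.073] 0.0
s 76.7 turn z 0.0 shift [ 0.131 -0.073] 0.0
s 79.7 turn z 0.0 shift [ 0.131 -0.073] 0.0
```

Request:
carry_out([
  [[0, 0, 0.4], [0.11, -0.095, 0], 0],
  [[0, 0, 0.6], [0.125, -0.08, 0], 0],
  [[0, 0, 0.2], [0.13, -0.075, 0], 0],
  [[0, 0, 0], [0, 0, 0], 0],
])

```text
t: 12.4
tool_pos: [0.5728, -0.0943, 0.4033]
tool_rot: [-1.927, 0.504, 1.936]
contact_force: [-0.8, 0.7, -0.9]
opening: 0.0139
```

```bash
python3 - <<'E'
import sys;sys.argv=['x','6']
from plan import *
s0=s*1e3
rows(s0+np.arange(1,9)*4,[.7]*8)
im=cv2.imread('pics/last_side.png');crop(im,310,145,160,120,5,'pics/side4.png')
im=cv2.imread('pics/last_top.png');crop(im,255,135,160,120,5,'pics/top4.png')
E
```

```text
t 12.7 grasp [ 0.572  -0.0934  0.2483] sd [0.04 0.03 0.01] stand mm [ 38.8  -43.71] yaw 150.57 rel 79.21
down [-0.0039  0.0049 -1.    ] F [-0.06  0.11 -1.37] sdF [0.59 0.42 0.43] Fx_h 0.07 Fy_h 0.11 Tq [-0.011 -0.03   0.022] op 0.0134 q6 -2.92
s(mm past bend start) 64.3 tangent deg 79.4 lateral off (toward inner +) 0.9 turn err 0.15
s 68.30000000000003 turn z 0.03 shift [ 0.169 -0.106] 0.0
s 72.30000000000003 turn z 0.0 shift [ 0.174 -0.098] 0.0
s 76.30000000000003 turn z 0.0 shift [ 0.174 -0.098] 0.0
s 80.30000000000003 turn z 0.0 shift [ 0.174 -0.098] 0.0
s 84.30000000000003 turn z 0.0 shift [ 0.174 -0.098] 0.0
s 88.30000000000003 turn z 0.0 shift [ 0.174 -0.098] 0.0
s 92.30000000000003 turn z 0.0 shift [ 0.174 -0.098] 0.0
s 96.30000000000003 turn z 0.0 shift [ 0.174 -0.098] 0.0
```

View pics/side4.png

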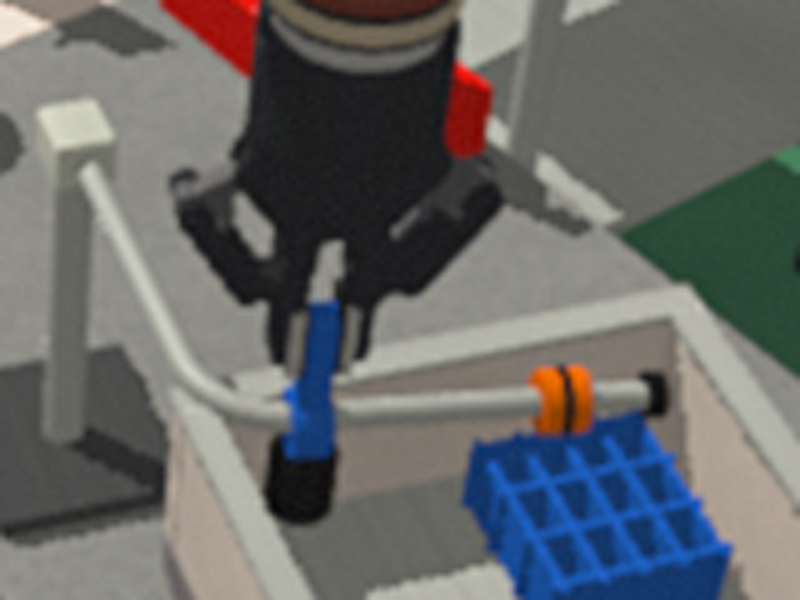

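The stem is upright and the holder is on the second leg at crop (310,415), with the sleeve at (562,400).

Request:
carry_out([
  [[0, 0, 0], [0.2, -0.115, 0], 0],
  [[0, 0, 0], [0.22, -0.12, 0], 0],
  [[0, 0, 0], [0.22, -0.12, 0], 0],
  [[0, 0, 0], [0.22, -0.12, 0], 0],
  [[0, 0, 0], [0, 0, 0], 0],
])

```text
t: 13.2
tool_pos: [0.5914, -0.1045, 0.4034]
tool_rot: [-1.927, 0.504, 1.936]
contact_force: [0.5, -0.8, -1.5]
opening: 0.014
```

```bash
python3 - <<'E'
import sys;sys.argv=['x','6']
from plan import *
s0=s*1e3
rows(s0+np.arange(1,4)*5,[.7]*8)
E
```

```text
t 13.5 grasp [ 0.5903 -0.1034  0.2484] sd [0.16 0.13 0.04] stand mm [ 59.34 -47.37] yaw 150.58 rel 79.21
down [-0.0037  0.0048 -1.    ] F [ 0.11 -0.1  -1.73] sdF [0.47 0.24 0.62] Fx_h -0.03 Fy_h -0.15 Tq [-0.017 -0.012 -0.   ] op 0.0132 q6 -2.93
s(mm past bend start) 85.2 tangent deg 79.4 lateral off (toward inner +) 1.1 turn err 0.15
s 90.20000000000003 turn z 0.03 shift [ 0.21 -0.14] 0.0
s 95.20000000000003 turn z 0.0 shift [ 0.218 -0.122] 0.0
s 100.20000000000003 turn z 0.0 shift [ 0.218 -0.122] 0.0
```

Request:
carry_out([
  [[0, 0, 0], [0.21, -0.13, 0], 0],
  [[0, 0, 0], [0.22, -0.12, 0], 0],
  [[0, 0, 0], [0.22, -0.12, 0], 0],
  [[0, 0, 0], [0.22, -0.12, 0], 0],
  [[0, 0, 0], [0.22, -0.12, 0], 0],
  [[0, 0, 0], [0.22, -0.12, 0], 0],
  [[0, 0, 0], [0, 0, 0], 0],
])

```text
t: 14.2
tool_pos: [0.6193, -0.12, 0.4035]
tool_rot: [-1.928, 0.504, 1.936]
contact_force: [-0.1, 0.7, -1.2]
opening: 0.0134
```

```bash
python3 - <<'E'
import sys;sys.argv=['x','6']
from plan import *
s0=s*1e3
rows(s0+np.arange(1,4)*5,[.7]*8)
im=cv2.imread('pics/last_side.png');crop(im,310,145,160,120,5,'pics/side5.png')
im=cv2.imread('pics/last_top.png');crop(im,285,105,160,120,5,'pics/top5.png')
E
```

```text
t 14.5 grasp [ 0.6183 -0.1189  0.2486] sd [0.15 0.13 0.06] stand mm [ 90.82 -53.11] yaw 150.6 rel 79.23
down [-0.0032  0.0046 -1.    ] F [-0.11 -0.16 -1.36] sdF [0.43 0.35 0.54] Fx_h -0.19 Fy_h 0.02 Tq [ 0.004 -0.007  0.006] op 0.0136 q6 -2.94
s(mm past bend start) 117.2 tangent deg 79.4 lateral off (toward inner +) 1.27 turn err 0.13
s 122.20000000000003 turn z 0.02 shift [ 0.206 -0.148] -0.01
s 127.20000000000003 turn z 0.0 shift [ 0.218 -0.122] 0.0
s 132.20000000000005 turn z 0.0 shift [ 0.218 -0.122] 0.0
```

View pics/side5.png

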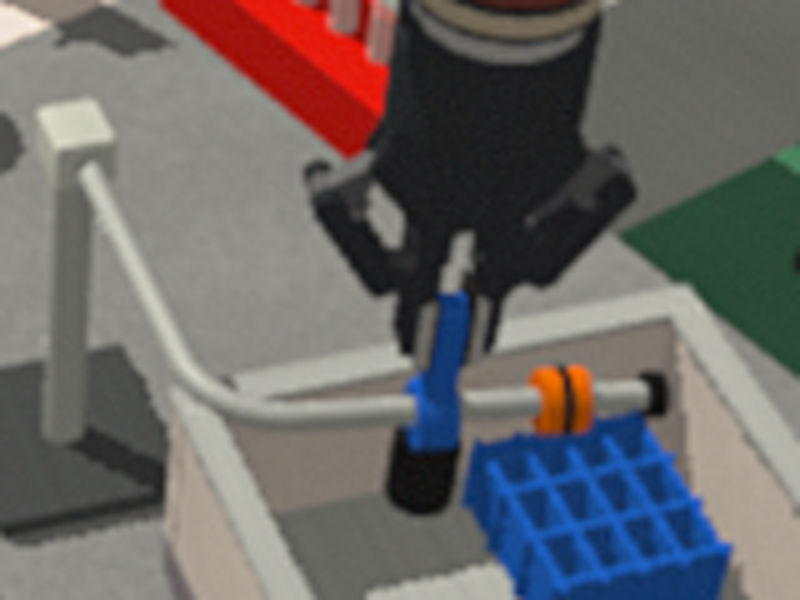

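The holder's front face is at crop (462,400) and the sleeve's near face at (532,400), so the gap is about 30 mm. I'll approach to around 10 mm and then go slowly.

Request:
carry_out([
  [[0, 0, 0], [0.21, -0.135, 0], 0],
  [[0, 0, 0], [0.22, -0.12, 0], 0],
  [[0, 0, 0], [0.22, -0.12, 0], 0],
  [[0, 0, 0], [0.15, -0.09, 0], 0],
  [[0, 0, 0], [0, 0, 0], 0],
])

```text
t: 15.0
tool_pos: [0.6359, -0.1296, 0.4039]
tool_rot: [-1.929, 0.503, 1.935]
contact_force: [0.6, -0.2, -0.7]
opening: 0.0138
```

```bash
python3 - <<'E'
import sys;sys.argv=['x','6']
from plan import *
s0=s*1e3
rows(s0+np.arange(1,4)*2,[.9]*8)
im=cv2.imread('pics/last_side.png');crop(im,380,185,80,60,10,'pics/side6.png')
im=cv2.imread('pics/last_top.png');crop(im,345,125,80,60,10,'pics/top6.png')
E
```

```text
t 15.3 grasp [ 0.6351 -0.1286  0.2489] sd [0.14 0.11 0.04] stand mm [109.86 -56.86] yaw 150.62 rel 79.25
down [-0.0026  0.0044 -1.    ] F [ 0.16  0.1  -1.44] sdF [0.38 0.67 0.26] Fx_h 0.17 Fy_h -0.09 Tq [-0.002  0.005 -0.013] op 0.0135 q6 -2.94
s(mm past bend start) 136.6 tangent deg 79.4 lateral off (toward inner +) 1.1 turn err 0.1
s 138.6 turn z 0.02 shift [ 0.084 -0.058] -0.02
s 140.6 turn z 0.0 shift [ 0.087 -0.049] 0.0
s 142.6 turn z 0.0 shift [ 0.087 -0.049] 0.0
```

View pics/side6.png

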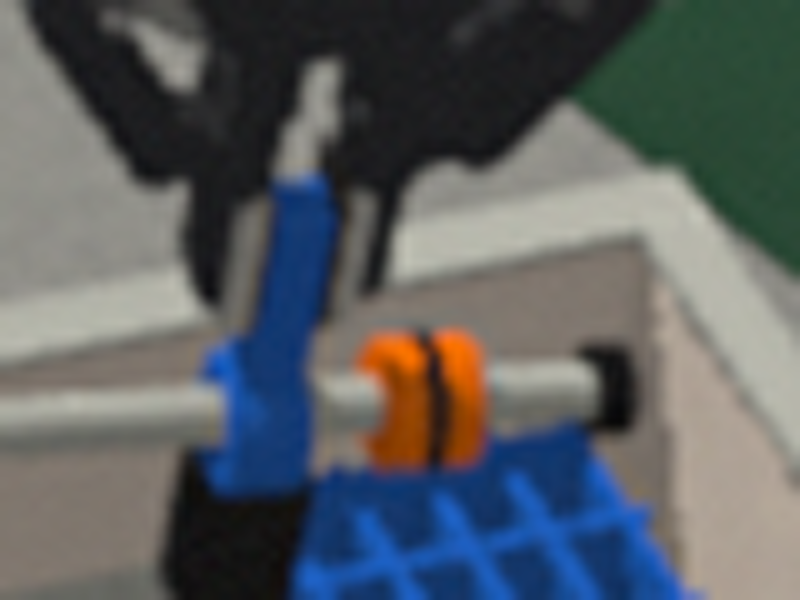

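Request:
carry_out([
  [[0, 0, 0], [0.085, -0.055, -0.02], 0],
  [[0, 0, 0], [0.085, -0.05, 0], 0],
  [[0, 0, 0], [0.085, -0.05, 0], 0],
  [[0, 0, 0], [0.065, -0.035, 0], 0],
  [[0, 0, 0], [0, 0, 0], 0],
])

```text
t: 15.8
tool_pos: [0.6422, -0.1331, 0.4036]
tool_rot: [-1.929, 0.503, 1.936]
contact_force: [0.3, -0.4, -2.0]
opening: 0.0136
```

```bash
python3 - <<'E'
import sys;sys.argv=['x','4']
from plan import *
s0=s*1e3
rows(s0+np.arange(1,4)*2,[.9]*8)
E
```

```text
t 16.0 grasp [ 0.6417 -0.1324  0.2486] sd [0.05 0.03 0.02] stand mm [117.28 -58.36] yaw 150.64 rel 79.27
down [-0.0024  0.0043 -1.    ] F [ 0.07  0.01 -1.67] sdF [0.41 0.32 0.56] Fx_h 0.04 Fy_h -0.05 Tq [0.021 0.015 0.003] op 0.0136 q6 -2.95
s(mm past bend start) 144.1 tangent deg 79.4 lateral off (toward inner +) 1.0 turn err 0.09
s 146.1 turn z 0.01 shift [ 0.083 -0.052] -0.01
s 148.1 turn z 0.0 shift [ 0.087 -0.049] 0.0
s 150.1 turn z 0.0 shift [ 0.087 -0.049] 0.0
```

Request:
carry_out([
  [[0, 0, 0], [0.065, -0.04, 0], 0],
  [[0, 0, 0], [0.055, -0.03, 0], 0],
  [[0, 0, 0], [0.055, -0.03, 0], 0],
  [[0, 0, 0], [0.055, -0.03, 0], 0],
])

```text
t: 16.4
tool_pos: [0.6468, -0.1357, 0.4037]
tool_rot: [-1.929, 0.503, 1.936]
contact_force: [-0.2, -1.0, -1.0]
opening: 0.0136
```

```bash
python3 avg.py 4
```

```text
t 16.6 grasp [ 0.6465 -0.135   0.2487] sd [0.08 0.06 0.01] stand mm [122.64 -59.34] yaw 150.64 rel 79.28
down [-0.0023  0.0043 -1.    ] F [-0.22  0.07 -1.61] sdF [0.21 0.34 0.57] Fx_h -0.04 Fy_h 0.23 Tq [0.013 0.002 0.009] op 0.0138 q6 -2.95
s(mm past bend start) 149.6 tangent deg 79.4 lateral off (toward inner +) 1.03 turn err 0.08
```

Request:
carry_out([
  [[0, 0, 0], [0.05, -0.03, 0], 0],
  [[0, 0, 0], [0.05, -0.03, 0], 0],
  [[0, 0, 0], [0.05, -0.03, 0], 0],
  [[0, 0, 0], [0.05, -0.03, 0], 0],
])

```text
t: 17.0
tool_pos: [0.6506, -0.1379, 0.4036]
tool_rot: [-1.926, 0.502, 1.938]
contact_force: [-4.2, 2.8, 1.5]
opening: 0.0131
```

```bash
python3 avg.py 2
```

```text
t 17.1 grasp [ 0.65   -0.137   0.2487] sd [0.01 0.02 0.02] stand mm [126.61 -60.13] yaw 150.66 rel 79.29
down [-0.0044  0.0054 -1.    ] F [-4.08  2.22  0.82] sdF [0.42 0.48 0.15] Fx_h -0.07 Fy_h 4.64 Tq [0.318 0.665 0.026] op 0.0137 q6 -2.95
s(mm past bend start) 153.6 tangent deg 79.4 lateral off (toward inner +) 0.98 turn err 0.06
```

```bash
python3 - <<'E'
from h import *
im,d=get_image('side');crop(im,390,185,80,60,10,'pics/side7.png')
E
```

```text
(no output)
```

View pics/side7.png

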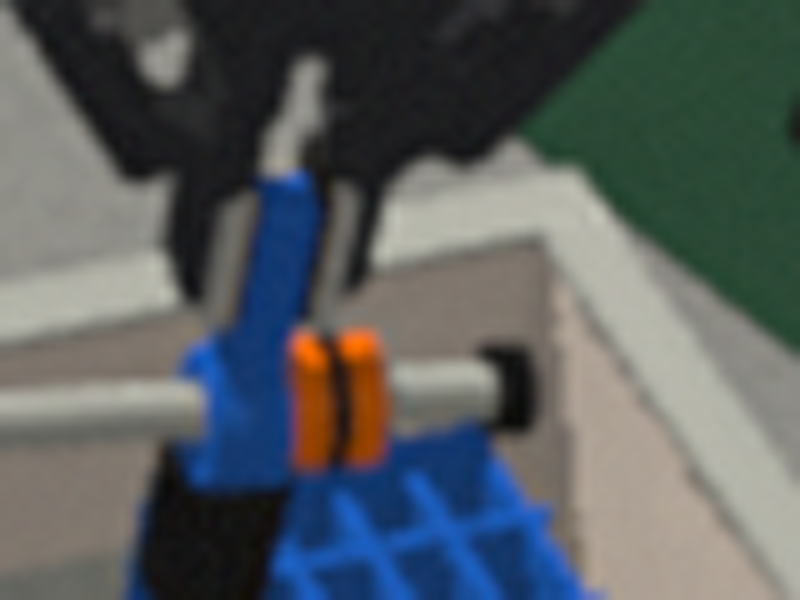

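Request:
carry_out([
  [[0, 0, 0], [-0.03, 0.015, 0], 0],
  [[0, 0, 0], [0, 0, 0], 0],
], squeeze=50)

```text
t: 17.35
tool_pos: [0.6502, -0.1377, 0.4036]
tool_rot: [-1.929, 0.502, 1.936]
contact_force: [-1.9, 1.2, 0.2]
opening: 0.0131
```

```bash
python3 avg.py 4; python3 - <<'E'
from h import *
im=cv2.imread('pics/last_side.png');crop(im,390,185,80,60,10,'pics/side8.png')
E
```

```text
t 17.55 grasp [ 0.6499 -0.137   0.2487] sd [0.01 0.02 0.01] stand mm [126.52 -60.13] yaw 150.66 rel 79.29
down [-0.0022  0.0043 -1.    ] F [-0.55  0.3  -0.98] sdF [0.4  0.63 0.37] Fx_h -0.01 Fy_h 0.63 Tq [0.064 0.15  0.015] op 0.0132 q6 -2.95
s(mm past bend start) 153.6 tangent deg 79.4 lateral off (toward inner +) 0.96 turn err 0.06
```

View pics/side8.png

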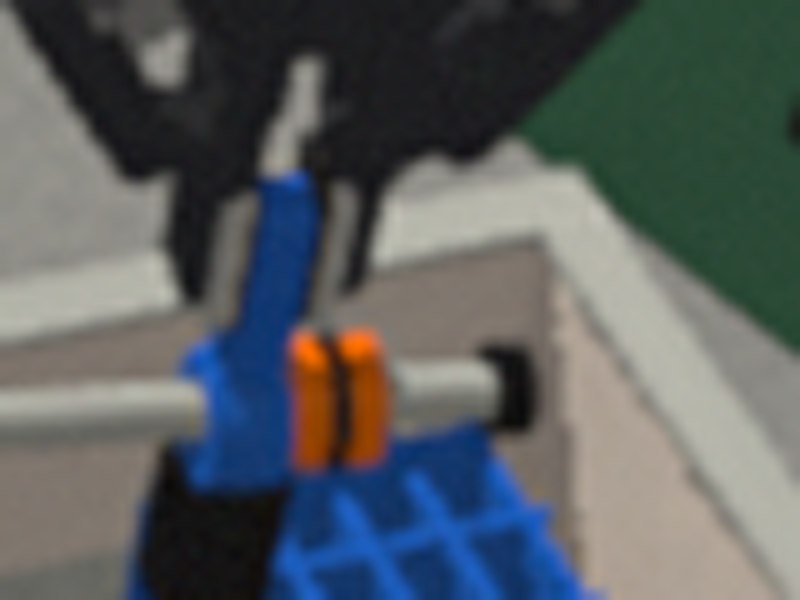

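Request:
carry_out([
  [[0, 0, 0], [0.05, -0.03, 0], 0],
  [[0, 0, 0], [0.05, -0.03, 0], 0],
  [[0, 0, 0], [0.05, -0.03, 0], 0],
  [[0, 0, 0], [0.05, -0.03, 0], 0],
  [[0, 0, 0], [0.05, -0.03, 0], 0],
])

```text
t: 18.05
tool_pos: [0.6547, -0.1402, 0.4037]
tool_rot: [-1.923, 0.501, 1.942]
contact_force: [-4.0, 2.3, 0.8]
opening: 0.0131
```

```bash
python3 avg.py 2
```

```text
t 18.15 grasp [ 0.6537 -0.1392  0.2487] sd [0.   0.01 0.  ] stand mm [130.85 -60.96] yaw 150.68 rel 79.31
down [-0.0073  0.0069 -0.9999] F [-3.12  1.81  0.64] sdF [0.35 0.55 0.09] Fx_h 0.05 Fy_h 3.6 Tq [ 0.343  0.598 -0.017] op 0.0129 q6 -2.95
s(mm past bend start) 158.0 tangent deg 79.4 lateral off (toward inner +) 0.95 turn err 0.04
```

Request:
carry_out([
  [[-0.03, -0.04, 0], [0.04, -0.025, 0], 0],
  [[-0.03, -0.04, 0], [0.04, -0.025, 0], 0],
  [[-0.02, -0.03, 0], [0.045, -0.025, 0], 0],
  [[-0.01, -0.02, 0], [0.045, -0.025, 0], 0],
])

```text
t: 18.55
tool_pos: [0.6584, -0.142, 0.4036]
tool_rot: [-1.941, 0.506, 1.928]
contact_force: [-3.3, 2.9, 1.1]
opening: 0.0131
```

```bash
python3 avg.py 2
```

```text
t 18.65 grasp [ 0.6595 -0.1424  0.2486] sd [0.01 0.01 0.01] stand mm [137.3  -62.14] yaw 150.69 rel 79.33
down [ 0.0063 -0.0018 -1.    ] F [-2.71  2.11  0.47] sdF [0.24 0.81 0.13] Fx_h 0.51 Fy_h 3.4 Tq [0.434 0.643 0.033] op 0.0132 q6 -2.95
s(mm past bend start) 164.5 tangent deg 79.4 lateral off (toward inner +) 0.98 turn err 0.03
```

Request:
carry_out([
  [[0, 0, 0], [0.04, -0.022, 0], 0],
  [[0, 0, 0], [0.035, -0.02, 0], 0],
])

```text
t: 18.85
tool_pos: [0.66, -0.1429, 0.4035]
tool_rot: [-1.941, 0.506, 1.928]
contact_force: [-3.6, 2.6, 0.4]
opening: 0.0127
```

```bash
python3 avg.py 2
```

```text
t 18.95 grasp [ 0.6611 -0.1433  0.2486] sd [0.   0.02 0.  ] stand mm [139.16 -62.48] yaw 150.69 rel 79.32
down [ 0.0065 -0.0017 -1.    ] F [-3.27  2.42  0.36] sdF [0.51 0.38 0.24] Fx_h 0.51 Fy_h 4.04 Tq [0.481 0.643 0.017] op 0.0131 q6 -2.95
s(mm past bend start) 166.4 tangent deg 79.4 lateral off (toward inner +) 0.99 turn err 0.03
```

Request:
carry_out([
  [[0, 0, 0], [0.03, -0.017, 0], 0],
  [[0, 0, 0], [0.03, -0.017, 0], 0],
])

```text
t: 19.15
tool_pos: [0.661, -0.1434, 0.4036]
tool_rot: [-1.938, 0.505, 1.93]
contact_force: [-6.6, 4.3, 1.4]
opening: 0.013
```

```bash
python3 avg.py 2
```

```text
t 19.25 grasp [ 0.6616 -0.1435  0.2486] sd [0.01 0.   0.  ] stand mm [139.69 -62.56] yaw 150.7 rel 79.33
down [ 3.9e-03 -5.0e-04 -1.0e+00] F [-5.15  3.62  2.08] sdF [0.04 0.15 0.41] Fx_h 0.64 Fy_h 6.26 Tq [0.669 1.142 0.046] op 0.0129 q6 -2.95
s(mm past bend start) 166.9 tangent deg 79.4 lateral off (toward inner +) 1.0 turn err 0.02
```

Request:
carry_out([
  [[0, 0, 0], [0.025, -0.014, 0], 0],
  [[0, 0, 0], [0.015, -0.009, 0], 0],
])

```text
t: 19.45
tool_pos: [0.6614, -0.1436, 0.4036]
tool_rot: [-1.936, 0.505, 1.933]
contact_force: [-5.2, 2.2, 1.1]
opening: 0.0132
```

```bash
python3 avg.py 2;  python3 - <<'E'
from h import *
im=cv2.imread('pics/last_side.png');crop(im,390,185,80,60,10,'pics/side9.png')
E
```

```text
t 19.55 grasp [ 0.6616 -0.1436  0.2486] sd [0.01 0.01 0.02] stand mm [139.75 -62.59] yaw 150.71 rel 79.34
down [ 1.5e-03  5.0e-04 -1.0e+00] F [-4.17  2.58  1.36] sdF [0.08 0.31 0.16] Fx_h 0.21 Fy_h 4.9 Tq [0.591 0.909 0.052] op 0.013 q6 -2.95
s(mm past bend start) 167.0 tangent deg 79.4 lateral off (toward inner +) 0.99 turn err 0.01
```

View pics/side9.png

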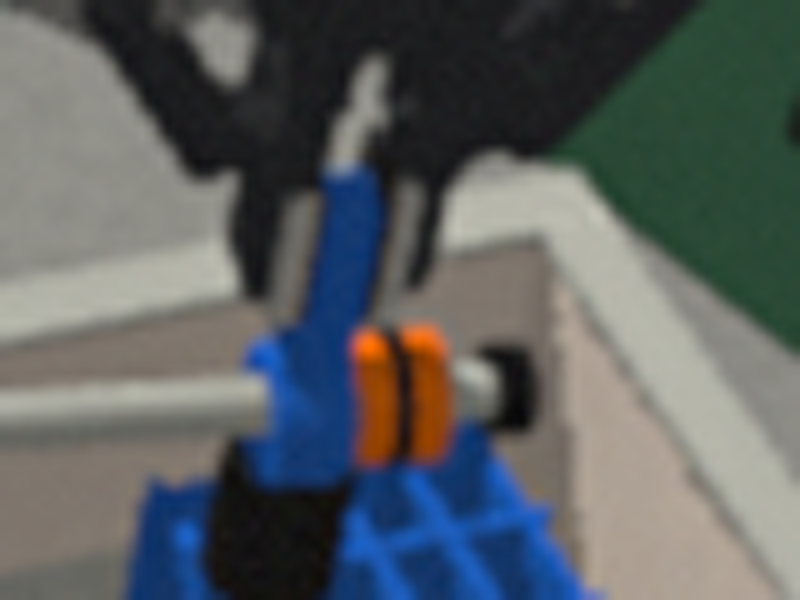

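Request:
carry_out([
  [[0, 0, 0], [0.05, -0.03, 0], 0],
])

```text
t: 19.65
tool_pos: [0.662, -0.1439, 0.4036]
tool_rot: [-1.933, 0.504, 1.936]
contact_force: [-7.4, 4.6, 2.4]
opening: 0.0131
```

```bash
python3 avg.py 2
```

```text
t 19.75 grasp [ 0.6618 -0.1436  0.2486] sd [0.01 0.02 0.01] stand mm [139.96 -62.59] yaw 150.72 rel 79.35
down [-0.0014  0.0018 -1.    ] F [-7.51  3.47  2.11] sdF [0.17 0.02 0.52] Fx_h -0.65 Fy_h 8.25 Tq [0.757 1.368 0.019] op 0.0129 q6 -2.95
s(mm past bend start) 167.2 tangent deg 79.4 lateral off (toward inner +) 1.03 turn err -0.0
```

Request:
carry_out([
  [[0, 0, 0], [-0.03, 0.017, 0], 0],
  [[0, 0, 0], [0, 0, -0.04], 0],
  [[0, 0, 0], [0, 0, -0.03], 0],
], squeeze=20)

```text
t: 20.05
tool_pos: [0.6616, -0.1437, 0.4026]
tool_rot: [-1.934, 0.504, 1.934]
contact_force: [-3.9, 3.2, 2.2]
opening: 0.0131
```

```bash
python3 avg.py 4
```

```text
t 20.25 grasp [ 0.6616 -0.1436  0.2476] sd [0.01 0.   0.01] stand mm [139.75 -62.61] yaw 150.72 rel 79.35
down [ 2.e-04  9.e-04 -1.e+00] F [-3.53  2.36  1.  ] sdF [0.6  0.72 0.32] Fx_h 0.33 Fy_h 4.23 Tq [0.427 0.734 0.026] op 0.0128 q6 -2.95
s(mm past bend start) 167.0 tangent deg 79.4 lateral off (toward inner +) 0.97 turn err 0.0
```

Request:
carry_out([
  [[0, 0, 0], [-0.03, 0.017, 0], 0],
  [[0, 0, 0], [0, 0, 0], 0],
])

```text
t: 20.45
tool_pos: [0.6612, -0.1435, 0.4026]
tool_rot: [-1.936, 0.505, 1.932]
contact_force: [-3.4, 2.5, 0.3]
opening: 0.0131
```

```bash
python3 avg.py 4
```

```text
t 20.65 grasp [ 0.6615 -0.1435  0.2476] sd [0.   0.01 0.01] stand mm [139.65 -62.59] yaw 150.71 rel 79.35
down [ 1.9e-03  1.0e-04 -1.0e+00] F [-2.59  1.83  0.35] sdF [0.71 0.22 0.47] Fx_h 0.33 Fy_h 3.15 Tq [0.339 0.507 0.   ] op 0.013 q6 -2.95
s(mm past bend start) 166.9 tangent deg 79.4 lateral off (toward inner +) 0.97 turn err 0.01
```

Request:
carry_out([
  [[0, 0, 0], [-0.03, 0.017, 0], 0],
  [[0, 0, 0], [-0.01, 0.005, -0.03], 0],
  [[0, 0, 0], [0, 0, 0], 0],
])

```text
t: 20.95
tool_pos: [0.6607, -0.1433, 0.4026]
tool_rot: [-1.939, 0.505, 1.93]
contact_force: [-1.7, 1.0, 0.0]
opening: 0.013
```

```bash
python3 avg.py 4
```

```text
t 21.15 grasp [ 0.6614 -0.1435  0.2475] sd [0.01 0.01 0.02] stand mm [139.51 -62.57] yaw 150.7 rel 79.34
down [ 4.3e-03 -9.0e-04 -1.0e+00] F [-1.85  1.6   0.91] sdF [0.28 0.35 0.34] Fx_h 0.49 Fy_h 2.4 Tq [ 0.311  0.388 -0.006] op 0.013 q6 -2.95
s(mm past bend start) 166.8 tangent deg 79.4 lateral off (toward inner +) 0.97 turn err 0.02
```

Request:
carry_out([
  [[0, 0, 0], [0, 0, 0], 0.19],
  [[0, 0, 0], [0, 0, 0], 0.22],
  [[0, 0, 0], [0, 0, 0], 0.28],
  [[0, 0, 0], [0, 0, 0], 0.36],
])

```text
t: 21.55
tool_pos: [0.6614, -0.1441, 0.403]
tool_rot: [-1.944, 0.508, 1.925]
contact_force: [-0.3, -0.1, 0.1]
opening: 0.031
```

```bash
python3 avg.py 4; python3 - <<'E'
from h import *
im=cv2.imread('pics/last_side.png');crop(im,390,185,80,60,10,'pics/side10.png')
E
```

```text
t 21.75 grasp [ 0.6627 -0.1446  0.248 ] sd [0.05 0.06 0.04] stand mm [141.07 -63.29] yaw 150.68 rel 79.31
down [ 0.0084 -0.0037 -1.    ] F [-0.01  0.24 -0.18] sdF [0.44 0.38 0.21] Fx_h 0.21 Fy_h 0.13 Tq [-0.019  0.025  0.01 ] op 0.0303 q6 -2.95
s(mm past bend start) 168.4 tangent deg 79.4 lateral off (toward inner +) 0.55 turn err 0.05
```

View pics/side10.png

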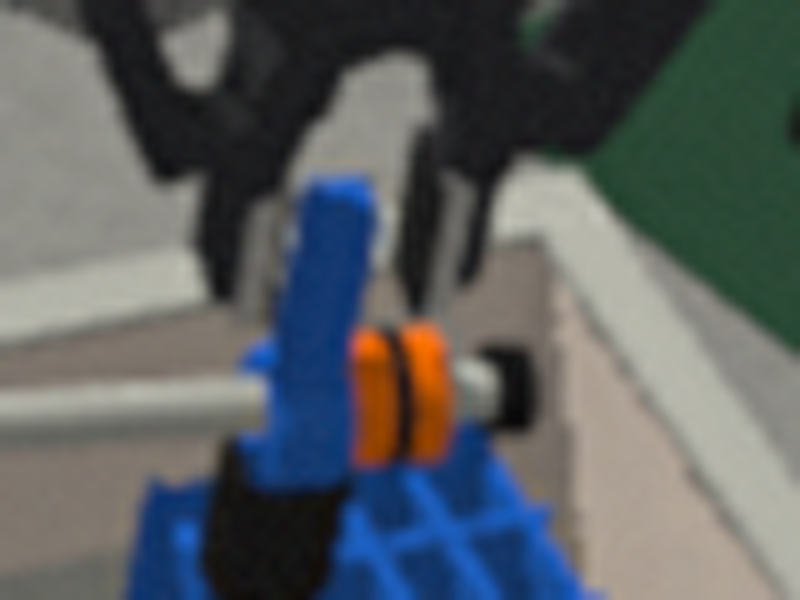

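Request:
carry_out([
  [[0, 0, 0], [-0.08, 0.05, 0], 0.45],
  [[0, 0, 0], [0, 0, 0], 0.6],
  [[0, 0, 0], [0, 0, 0.3], 0.7],
  [[0, 0, 0], [0, 0, 0.5], 0.7],
  [[0, 0, 0], [0, 0, 0.6], 0.7],
  [[0, 0, 0], [0, 0, 0.8], 0.7],
  [[0, 0, 0], [0, 0, 0.8], 0.7],
  [[0, 0, 0], [0, 0, 0.8], 0.7],
])

```text
t: 22.55
tool_pos: [0.6591, -0.1428, 0.4838]
tool_rot: [-1.942, 0.507, 1.928]
contact_force: [0.6, 0.6, 0.3]
opening: 0.0597
```

```bash
python3 avg.py 4; python3 - <<'E'
from h import *
im=cv2.imread('pics/last_side.png');crop(im,370,165,100,75,8,'pics/side11.png')
im=cv2.imread('pics/last_top.png');cv2.imwrite('pics/top11.png',im)
E
```

```text
t 22.75 grasp [ 0.6609 -0.1435  0.3306] sd [0.44 0.15 2.17] stand mm [139.01 -62.76] yaw 150.68 rel 79.31
down [ 0.0103 -0.0044 -0.9999] F [-0.19 -0.24  0.53] sdF [0.32 0.67 0.85] Fx_h -0.31 Fy_h 0.05 Tq [-0.015 -0.005 -0.004] op 0.0596 q6 -2.95
s(mm past bend start) 166.3 tangent deg 79.4 lateral off (toward inner +) 0.69 turn err 0.04
```

View pics/side11.png

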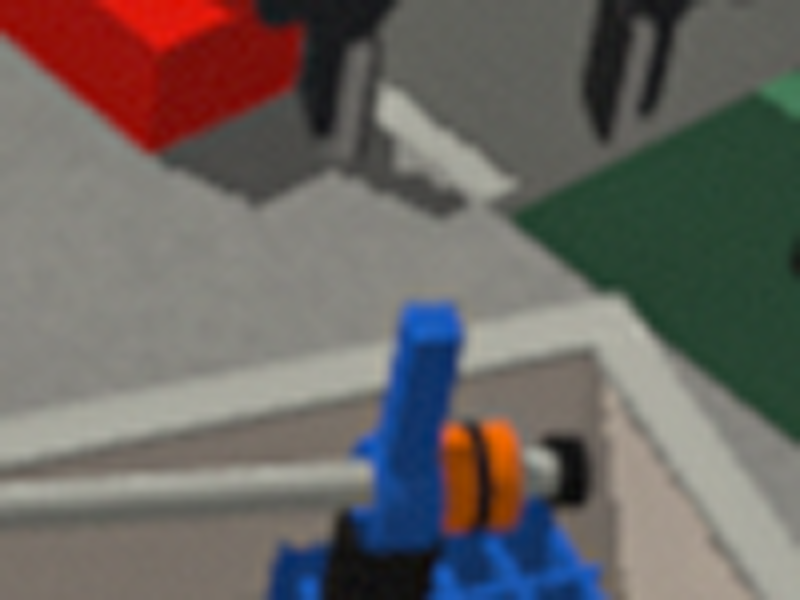

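Request:
carry_out([
  [[0, 0, 0], [-0.8, 0, 0.6], 0.7],
  [[0, 0, 0], [-1, 0, 0.4], 0.7],
  [[0, 0, 0], [-1, 0, 0], 0.7],
  [[0, 0, 0], [-1, 0, 0], 0.7],
  [[0, 0, 0], [-1, 0, 0], 0.7],
  [[0, 0, 0], [-1, 0, 0], 0.7],
  [[0, 0, 0], [-1, 0, 0], 0.7],
  [[0, 0, 0], [0, 0, 0], 0.7],
])

```text
t: 23.55
tool_pos: [0.518, -0.1423, 0.4897]
tool_rot: [-1.921, 0.505, 1.948]
contact_force: [-0.8, 1.0, -0.1]
opening: 0.0599
```

```bash
python3 avg.py 8|head -1; python3 - <<'E'
from h import *
z=np.load('im0.npz')
for c,k in [('side','c'),('top','a')]:
    im=get_image(c)[0];cv2.imwrite(f'pics/end_{c}.png',im);res=[]
    for I in (z[k],im):
        J=I.astype(int);m=(J[:,:,2]>140)&(J[:,:,1]>40)&(J[:,:,1]<.6*J[:,:,2])&(J[:,:,0]<60)
        w=np.zeros_like(m);
        if c=='side': w[205:240,400:450]=1
        else: w[140:180,370:410]=1
        v,u=np.nonzero(m&w);res.append(onz(c,(u.mean(),v.mean()),.206)[:2]);
    print(c,'sleeve moved mm',np.linalg.norm(res[1]-res[0])*1e3,res)
im=cv2.imread('pics/end_top.png');crop(im,295,120,133,100,6,'pics/end_topc.png')
crop(cv2.imread('pics/end_side.png'),330,155,133,100,6,'pics/end_sidec.png')
E
```

```text
t 23.95 grasp [ 0.5179 -0.1418  0.3352] sd [0.49 0.06 0.4 ] stand mm [   3.01 -106.82] yaw 150.76 rel 79.39
side sleeve moved mm 17.663565699948883 [array([ 0.66202238, -0.14664981]), array([ 0.67598388, -0.15747007])]
top sleeve moved mm 17.38405887893615 [array([ 0.6697224, -0.1447043]), array([ 0.68556898, -0.15185214])]
```

View pics/end_topc.png

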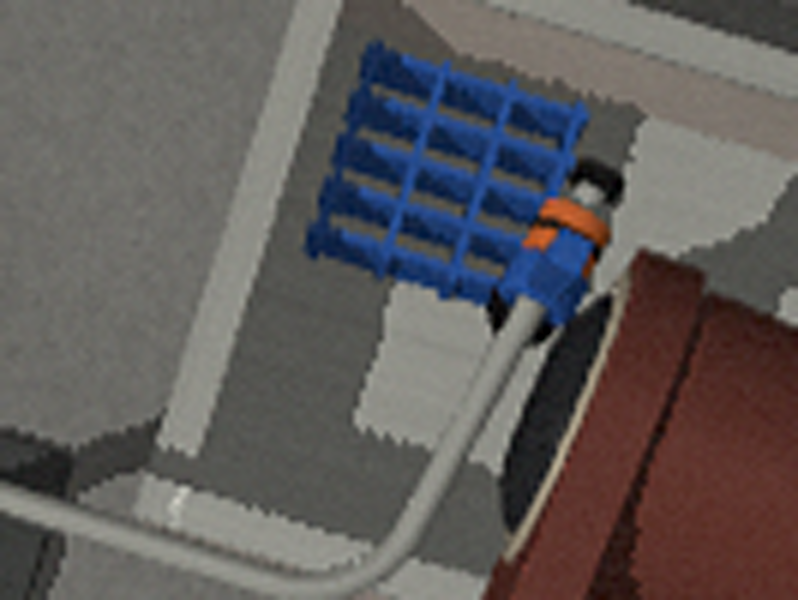

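View pics/end_sidec.png

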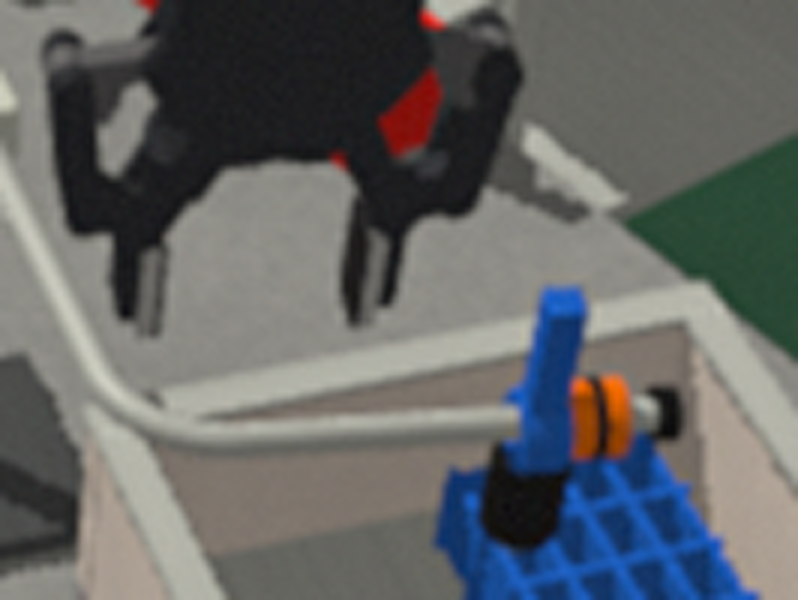

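View pics/end_top.png

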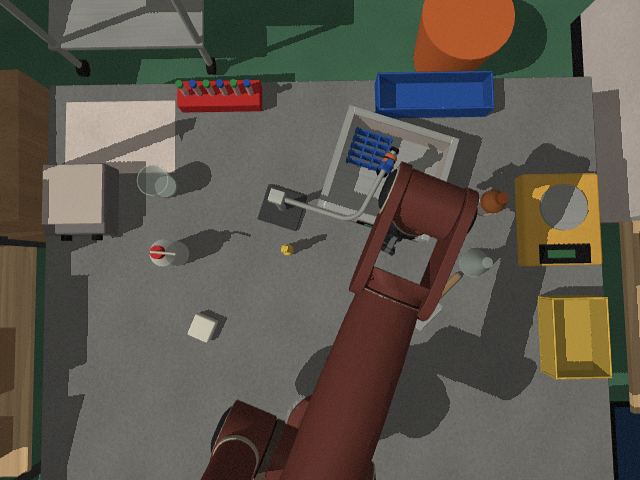

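The holder hangs upright against the sleeve (top crop (545,275)), the bystanders are where they were, and the arm is clear. I'm handing the job in.

```bash
python3 -c "
from station import *
print(finish_job())"
```

```text
the job is handed in; nothing more can be done
None
```

I slid the blue holder along the first leg, around the bend (about 79°) and out over the bath, and it pushed the orange sleeve home. I then let go and backed the arm clear. The last clock reading before hand-in was about 24 s.

**Sleeve home:** The holder met the sleeve about 14 mm before it stopped. The sleeve moved under about 4 N. It then stayed put at about 8 N, with the holder 105 mm past the bend, which matches the hard stop.

**Sideways force:** It stayed below about 0.7 N all the way. Along the rod before the sleeve, the force was at noise level.

**Final pictures:** The holder hangs upright against the sleeve. The bystanders I could see in the pictures had not moved. The arm covered the jar, and covered part of the spatula. I left the yellow look-alike alone.

**What disagreed:**
- The camera estimate of the sleeve's travel came out at 17.5 mm instead of 14 mm. I put this down to the holder now hiding part of the sleeve, and relied on the felt stop instead.
- While pushing, I raised the grip from 20 N to 50 N to keep the stem flat in the pads. I eased it back to 20 N before letting go.

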